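# Clamp down the pressure pot's lid crisscross in two rounds

## Task

Clamp the pressure pot's lid down evenly with its four coloured knobs in two rounds, both crisscross in the order red, yellow, blue, green, turning clockwise. In the first round turn each knob only until you feel it bear lightly on the lid (it pushes back with about 0.1 N m when you pause); only when all four bear, go round again in the same order and tighten each until it pushes back with about 0.25 N m, no more, so that the seal is not crushed. Do not push on the lid, leave the other things alone, and let go of the pot at the end.

Things in the scene. Friction and masses are not known exactly. Their poses are not given: they have to be found in the camera images.
- pot: aluminium pressure pot standing fixed on the bench, 192 mm across, rim 120 mm high. Origin: centre of its underside, z up. Four knob axes stand on a circle of radius 105 mm: red at its +x, blue at +y, yellow at -x, green at -y. Black handle loops stick out to radius 117 mm at 78 mm height between the knobs. It may stand at any yaw.
- lid: loose aluminium lid lying level on the pot's rubber seal, 178 mm disc with four steel ears (40 mm wide, reaching to radius 125 mm) under the knobs. Origin: centre of its underside (about 128 mm above the bench); top of the ears 8 mm above it. In its middle a black loop handle up to 37 mm above its underside, within 30 mm of the centre, and a small brass vent.
- knob_red: red clamping knob (all four alike), opposite yellow. Origin: on its vertical screw axis, at the foot's underside before it bears; z up. Grip: upright bar 42 mm long (body x), 14 mm thick (y), 17 to 42 mm above the origin; pinch it across its thickness at 30 mm: the foot (36 mm disc) lies below the fingertips there. CLOCKWISE from above tightens; it sinks 4 mm per rad, follow it down.
- knob_yellow: yellow clamping knob, opposite red, same shape, origin and axes. Every knob has 5.5 rad of travel and starts up to 1.1 rad before its foot meets the lid; each screw's own height differs by up to 1.8 mm either way, so neither angle nor measured height tells how tight it is: feel the torque.
- knob_blue: blue clamping knob, opposite green, same shape, origin and axes. How it feels: pause after a turn and read the torque about the screw axis while still gripping: about 0 N m before the foot bears, then growing by about 0.3 N m per rad; near 0.0055 N m per N of clamping force (a little less when tight). While it moves, thread friction adds up to 0.3 N m. A knob stays where it is left.
- knob_green: green clamping knob, opposite blue, same shape, origin and axes. Tightening one knob eases the others by some 5 to 10 percent.
- foot_red: steel foot under the red knob, 36 mm disc, 8 mm high, that presses on the lid; turns with the knob; origin at the middle of its underside
- foot_yellow: steel foot under the yellow knob, 36 mm disc, 8 mm high, that presses on the lid; turns with the knob; origin at the middle of its underside
- foot_blue: steel foot under the blue knob, 36 mm disc, 8 mm high, that presses on the lid; turns with the knob; origin at the middle of its underside
- foot_green: steel foot under the green knob, 36 mm disc, 8 mm high, that presses on the lid; turns with the knob; origin at the middle of its underside
- oil_bottle: amber oil bottle, 64 mm across, 200 mm tall; bystander, origin at its underside
- spice_jar: brown jar, 66 mm across, 100 mm tall; bystander, origin at its underside
- food_can: can with orange band, 80 mm across, 110 mm tall; bystander, origin at its underside
- spare_gasket: black rubber ring 90 mm across, 8 mm thick; bystander, origin at its underside
- spare_knob: loose black spare knob, 42 mm tall, same shape as the four on the pot; bystander, origin at its underside
- spanner: steel spanner 180 mm long, lying; bystander, origin at its underside
- bowl: white bowl, 120 mm across, 50 mm tall; bystander, origin at its underside

How it is judged (in metres and radians):
On the way, in this order (a step that is already met when the one before it is completed fails the run):
1. round one: the red knob bears on the lid (more than 4 N) (contact force between foot_red and lid above 4 N), for 0.2 s.
2. round one: the yellow knob bears on the lid (more than 4 N) (contact force between foot_yellow and lid above 4 N), for 0.2 s.
3. round one: the blue knob bears on the lid (more than 4 N) (contact force between foot_blue and lid above 4 N), for 0.2 s.
4. round one: the green knob bears on the lid (more than 4 N) (contact force between foot_green and lid above 4 N), for 0.2 s.
5. round two: the red knob is tight (more than 30 N) (contact force between foot_red and lid above 30 N), for 0.2 s.
6. round two: the yellow knob is tight (more than 30 N) (contact force between foot_yellow and lid above 30 N), for 0.2 s.
7. round two: the blue knob is tight (more than 30 N) (contact force between foot_blue and lid above 30 N), for 0.2 s.
8. round two: the green knob is tight (more than 30 N) (contact force between foot_green and lid above 30 N), for 0.2 s.
At the end, for the whole second after the job is handed in: Each of the four knobs presses on the lid with 30 to 62 N (about 0.17 to 0.3 N m push-back), the lid is at rest and level within 0.02 rad, and the robot touches nothing (contact force between foot_red and lid between 30 and 62 N and contact force between foot_yellow and lid between 30 and 62 N and contact force between foot_blue and lid between 30 and 62 N and contact force between foot_green and lid between 30 and 62 N and angle between lid's own z axis and vertical below 0.02 rad and linear speed of lid below 0.01 m/s).
It fails at once if a knob is screwed down so hard that the seal is crushed (over 80 N on the lid) (contact force between any of foot_red, foot_yellow, foot_blue, foot_green and lid above 80 N).
It fails at once if a knob is tightened (over 30 N) while another is still loose (under 1 N) (contact force between any of foot_red, foot_yellow, foot_blue, foot_green and lid above 30 N and contact force between any of foot_red, foot_yellow, foot_blue, foot_green and lid below 1 N).
It fails at once if the gripper or arm pushes on the lid with more than 15 N (contact force between any of the fingers, the arm and lid above 15 N).
It fails at once if another thing on the bench is moved more than 30 mm (distance of any of oil_bottle, spice_jar, food_can, spare_gasket, spare_knob, spanner, bowl from where it was at the start of the episode above 0.03 m).
It also fails if it takes over 72 s, if anything falls off the work surface, if the arm or the gripper's body presses on something with over 40 N, if the wrist force passes 120 N, or if a joint passes its speed limit or range.

## Robot

A 6-joint arm with a two-finger parallel gripper is mounted at the origin on the work surface. World frame = base frame: x ahead of the robot, y to its left, z up, the work surface at z = 0. Lengths are in mm, angles in rad, forces in N, time in s.
With the tool pointing down it reaches from about 350 to 775 mm from the base axis. Payload 7.3 kg.
Tool frame: the origin (TCP) lies between the finger pads; the fingertips stand 14 mm ahead of it and the grasp point (between the pads) lies 5 mm behind it; y points along the fingers, z is the direction in which the jaws open and shut, and the axes are right-handed (so a half turn about y gives the same grasp; the last joint's range is limited). The gripper opens to 92 mm and grips with 3 to 60 N. Pads are 19 mm wide; open, the fingers measure 130 mm over their backs; the gripper's body (75 mm by 190 mm) begins 47 mm behind the grasp point.
Start: joints at [1.131, 0.342, 1.524, -0, 1.275, -0.146], TCP at [152.02, 502.527, 240.741] pointing down, gripper open.
Joint ranges: [-2.53, 2.53], [-0.77, 2.02], [0.04, 2.7], [-1, 4.14], [0.28, 2.66], [-3.11, 3.11]. Speed limits (rad/s): [2.57, 2.57, 3.14, 3.14, 3.14, 3.14].

## Interface

Orientations are given as [roll, pitch, yaw] about the fixed x, y, z axes, in that order (R = Rz(yaw) Ry(pitch) Rx(roll)).
In Python, from plant import bot, vision, order gives the robot as it stands.
- The arm moves only by the tool apply_moves, never from a script. Its argument "rows" is a list of rows, each a list of 3 entries, a list of its own where there are three numbers: the shift along the tool's x, y, z in cm, then the turn about the tool's y in rad, then the finger opening in cm, from 0 to 9.18. A call has 1 to 5 rows; each row is the pose to reach, as a shift and turn from the pose measured when the call began, along the tool's axes at that moment; what a row does not reach only later rows make up. A row lasts 1/8 s, in which the tool goes at most 62.5 mm and 10.7 degrees, less where a joint would pass 70% of its speed; a pose out of reach is approached as far as the arm can. A call with a gripper value outside its range is refused whole. The fingers move at their own pace and stop on an object; the grip force is fixed at half the most. Time passes only in rows, so rows that repeat a pose let the fingers close. It gives the time, the measured TCP pose, the force and the opening at its end, in the units of the state.
- bot.get_obs(): the state, without advancing time (a new reading comes with each control period).
- vision.capture(name): name is "scene" or "top"; returns the picture (400x640x3 uint8, red, green, blue); there is no depth.
- vision.camera_info(name): a dict with "mtx" (3x3 intrinsics, pixels), "rvec" (rotation vector, rad) and "tvec" (3), from world to camera coordinates, as OpenCV has them. Camera axes: x right, y down, z forward; pixel columns grow to the right and rows downward; lengths in mm; the calibration is good to about 2 mm. A picture is of the moment at which its call begins. camera_info takes no time and is no camera call.
- order.close_job(): hands the job in, once; it reports no verdict.
The state is a dict: "time": time; "joint_positions": joint angles; "dq": joint speeds; "tau": joint torques, N m; "tool_pos": TCP position; "tcp_rot": TCP orientation; "contact_force": force on the tool from outside, world axes, zero at the start; "moment": the same for the moment, N m; "grip_width": finger opening in mm.
Only numpy, scipy, OpenCV 4.12 (cv2) and the standard library are available. Lean on these libraries where they do the work, as an engineer would, in place of code of your own. Each camera call takes 0.05 s, during which the arm holds its last target.

## Working session

There is one attempt and no reset: what is moved stays moved. The work goes in short steps, Python scripts to look and compute and a tool call to move; the robot and the scene stay as the last step left them, time stands still between calls to the robot, and variables do not carry over. Pictures are saved under pics/ and viewed, and the job is handed in when it is done.

Besides the shell and the picture viewer there is one more tool, called after "Call:" as a command line: name --argument value ..., lists and objects as JSON in quotes. apply_moves: Moves the arm, as the interface text tells. Its arguments: {"type":"object","properties":{"rows":{"type":"array","items":{"type":"array"}}},"required":["rows"]}

```bash
ls; mkdir -p pics
python3 - <<'E'
from plant import bot, vision, order
import cv2
print(bot.get_obs())
for n in ["scene","top"]:
    im=vision.capture(n); cv2.imwrite(f"pics/{n}0.png",im[:,:,::-1]); print(vision.camera_info(n))
E
```

```text
pics
{'time': 0.0, 'joint_positions': array([ 1.13101639e+00,  3.42710396e-01,  1.52501115e+00, -8.50526798e-07,
        1.27539798e+00, -1.45975861e-01]), 'dq': array([-0.00010084, -0.0006789 ,  0.00010312, -0.00024856, -0.00216045,
        0.00151518]), 'tau': array([-5.43943825e-04, -4.31248355e+01, -2.44217777e+01,  7.19388644e-02,
        5.59698092e-02, -1.19373485e-04]), 'tool_pos': array([151.83933725, 502.16258126, 240.05339247]), 'tcp_rot': array([-1.57230708e+00,  2.21291627e-04, -2.93803996e-01]), 'contact_force': array([ 0.2067537 , -0.62680098,  0.0817423 ]), 'moment': array([-0.00329855,  0.01393063,  0.01823933]), 'grip_width': 91.93867399719358}
{'mtx': array([[441.57463801,   0.        , 326.02626361],
       [  0.        , 441.57463801, 192.67591391],
       [  0.        ,   0.        ,   1.        ]]), 'rvec': array([ 2.0017925 ,  1.17487041, -0.55277857]), 'tvec': array([-266.64812598, -246.02122599, 1795.94306026])}
{'mtx': array([[402.59947283,   0.        , 318.52774313],
       [  0.        , 402.59947283, 196.77978976],
       [  0.        ,   0.        ,   1.        ]]), 'rvec': array([ 2.18237029, -2.11762761,  0.16232941]), 'tvec': array([ -41.9675182 ,  579.07136126, 1396.26014574])}
```

View pics/scene0.png

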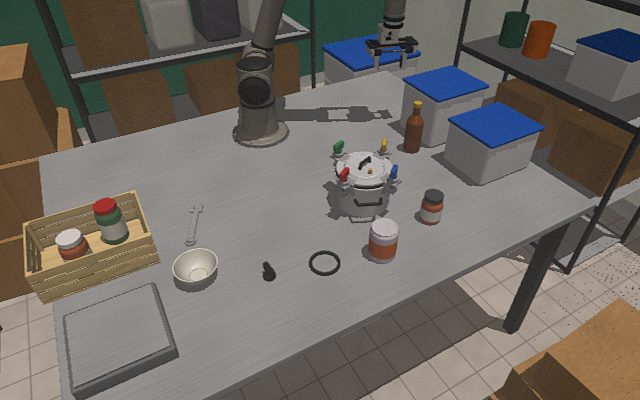

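View pics/top0.png

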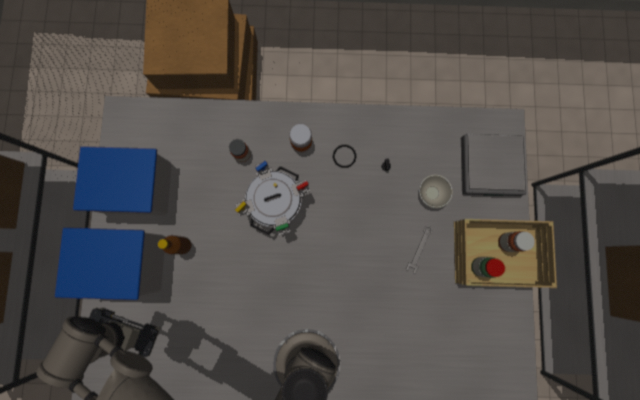

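```bash
cat > h.py <<'E'
import numpy as np, cv2
from plant import bot, vision, order
def cam(n):
    c=vision.camera_info(n); R=cv2.Rodrigues(np.array(c['rvec']))[0]; return c['mtx'],R,np.array(c['tvec']).reshape(3)
def ray(n,px):
    K,R,t=cam(n); C=-R.T@t; d=R.T@(np.linalg.inv(K)@np.array([px[0],px[1],1.])); return C,d
def onplane(n,px,z):
    C,d=ray(n,px); return C+d*(z-C[2])/d[2]
def proj(n,p):
    K,R,t=cam(n); q=K@(R@np.array(p,float)+t); return q[:2]/q[2]
def tri(a,b):
    A=[];B=[]
    Cs=[]
    for n,p in (("top",a),("scene",b)):
        C,d=ray(n,p); d=d/np.linalg.norm(d); P=np.eye(3)-np.outer(d,d); A.append(P);B.append(P@C);Cs.append((C,d))
    x=np.linalg.solve(A[0]+A[1],B[0]+B[1])
    e=[np.linalg.norm((np.eye(3)-np.outer(d,d))@(x-C)) for C,d in Cs]
    return x,e
E
python3 - <<'E'
from h import *
win={'top':(215,320,150,245),'scene':(322,405,130,195)}
hs={'red':[(0,8),(172,180)],'yellow':[(20,34)],'blue':[(106,125)],'green':[(50,85)]}
res={}
for n in win:
    im=cv2.imread(f'pics/{n}0.png'); x0,x1,y0,y1=win[n]
    cr=im[y0:y1,x0:x1]
    cv2.imwrite(f'pics/{n}0_zoom.png',cv2.resize(cr,None,fx=6,fy=6,interpolation=cv2.INTER_CUBIC))
    H=cv2.cvtColor(cr,cv2.COLOR_BGR2HSV)
    for c,rs in hs.items():
        m=sum([cv2.inRange(H,(a,90,50),(b,255,255)) for a,b in rs])
        nn,lab,st,ce=cv2.connectedComponentsWithStats(m.astype('uint8'))
        i=1+np.argmax(st[1:,4]); ys,xs=np.nonzero(lab==i)
        P=np.c_[xs+x0,ys+y0].astype(float)
        mu=P.mean(0); w,v=np.linalg.eigh(np.cov((P-mu).T))
        res[n,c]=mu
        msg=''
        if n=='top':
            z=165
            W=np.array([onplane(n,p,z)[:2] for p in P]); Wm=W.mean(0); ww,vv=np.linalg.eigh(np.cov((W-Wm).T))
            msg=(Wm.round(1),np.sqrt(ww).round(1),'yaw',np.arctan2(vv[1,1],vv[0,1]).round(2))
        print(n,c,len(P),mu.round(1),np.sqrt(w).round(1),v[:,1].round(2),msg)
for c in hs: print(c,*tri(res['top',c],res['scene',c]))
print('cam',ray('top',(320,200)),ray('scene',(320,200)))
E
```

```text
top red 66 [302.1 185.6] [1.6 3.5] [-0.85  0.53] (array([597.7,  30.9]), array([ 5.2, 11.4]), 'yaw', np.float64(2.18))
top yellow 72 [240.6 206.7] [1.7 3.6] [-0.68  0.73] (array([521.9, 227.9]), array([ 5.5, 11.5]), 'yaw', np.float64(2.45))
top blue 60 [261.3 165.8] [1.4 3.5] [-0.79  0.61] (array([659.6, 167.6]), array([ 4.8, 11.5]), 'yaw', np.float64(2.28))
top green 53 [281.5 226.9] [1.2 3.6] [-0.94  0.34] (array([460.4,  92.5]), array([ 3.9, 11.6]), 'yaw', np.float64(1.95))
scene red 100 [344.  174.1] [2.1 3.9] [-0.34  0.94] 
scene yellow 61 [383.9 144.5] [1.4 3.7] [-0.17  0.99] 
scene blue 73 [393.6 171.5] [1.6 4. ] [-0.24  0.97] 
scene green 70 [338.2 146.4] [2.2 3.5] [-0.47  0.88] 
red [597.22311411  31.04672691 168.66235355] [np.float64(0.3141763154773506), np.float64(0.31417631547735786)]
yellow [521.58162213 227.43296545 166.59792246] [np.float64(0.23327032971422162), np.float64(0.23327032971433015)]
blue [658.42025275 166.57339287 169.24230743] [np.float64(0.4519377462450361), np.float64(0.4519377462449317)]
green [460.28404657  92.36775167 167.16930767] [np.float64(0.06721538421107089), np.float64(0.06721538421109098)]
cam (array([ 374.24233698,  -17.3031363 , 1465.01555735]), array([ 0.13532626, -0.0089138 , -0.99080003])) (array([1476.28074101, -522.50391069,  951.11722699]), array([-0.67094658,  0.36114741, -0.64796959]))
```

View pics/top0_zoom.png

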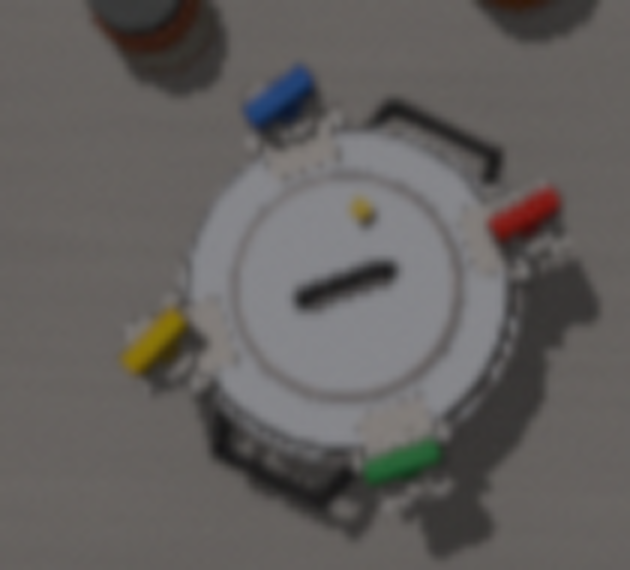

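View pics/scene0_zoom.png

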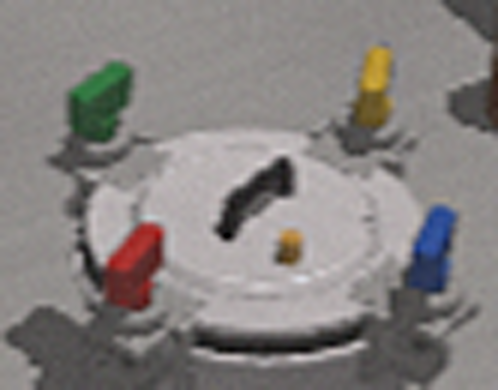

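```bash
cat >> h.py <<'E'
from scipy.spatial.transform import Rotation as Ro
K={'red':[596.7,31.3,-0.96],'yellow':[522.1,227.5,-0.69],'blue':[657.5,166.7,-0.86],'green':[461.3,92.1,-1.19]}
def go(c,z,o=None,dyaw=0):
    o=o or bot.get_obs(); R=Ro.from_euler('xyz',o['tcp_rot']).as_matrix()
    x,y,yaw=K[c]; yaw+=dyaw
    d=R.T@(np.array([x,y,z])-o['tool_pos'])/10
    psi=np.arctan2(R[1,0],R[0,0])
    t=-((yaw-psi+np.pi/2)%np.pi-np.pi/2)
    print(c,'shift cm',d.round(2),'turn',round(t,3),'(or %.3f)'%(t-np.sign(t)*np.pi),'j6',o['joint_positions'][5].round(2),'t',round(o['time'],2),'psi',round(psi,3))
def st():
    o=bot.get_obs(); print('t',round(o['time'],2),'pos',o['tool_pos'].round(1),'rot',o['tcp_rot'].round(3),'F',o['contact_force'].round(1),'M',o['moment'].round(3),'w',round(o['grip_width'],1),'j6',o['joint_positions'][5].round(2))
E
python3 -c "
from h import *
go('red',240)"
```

```text
red shift cm [ 5.621e+01  4.000e-02 -3.219e+01] turn 0.666 (or -2.475) j6 -0.15 t 0.1 psi -0.294
```

Call:
apply_moves --rows '[[[56.2,0,-32.2],0.67,5],[[56.2,0,-32.2],0.67,5],[[56.2,0,-32.2],0.67,5],[[56.2,0,-32.2],0.67,5],[[56.2,0,-32.2],0.67,5]]'

```text
time: 0.72
tool_pos: [367.4, 273.5, 240.5]
tcp_rot: [-1.572, -0.001, -0.965]
contact_force: [1.2, 0.7, 0.6]
grip_width: 51.1
```

```bash
python3 -c "
from h import *
st();go('red',225)"
```

```text
t 0.72 pos [367.4 273.5 240.5] rot [-1.572e+00 -1.000e-03 -9.650e-01] F [1.2 0.7 0.6] M [-0.049 -0.026 -0.038] w 51.1 j6 -0.13
red shift cm [32.97  1.56  5.05] turn -0.005 (or 3.137) j6 -0.13 t 0.72 psi -0.965
```

Call:
apply_moves --rows '[[[33,1,5],0,4],[[33,1,5],0,4],[[33,1,5],0,4],[[33,1.5,5],0,4],[[33,1.5,5],0,4]]'

```text
time: 1.35
tool_pos: [581.4, 46.1, 226.6]
tcp_rot: [-1.572, -0.0, -0.965]
contact_force: [0.1, 1.0, 0.2]
grip_width: 40.0
```

```bash
python3 -c "
from h import *
st();go('red',164)"
```

```text
t 1.35 pos [581.4  46.1 226.6] rot [-1.572 -0.    -0.965] F [0.1 1.  0.2] M [-0.042 -0.017 -0.071] w 40.0 j6 -0.66
red shift cm [2.09 6.26 0.43] turn -0.005 (or 3.136) j6 -0.66 t 1.35 psi -0.965
```

Call:
apply_moves --rows '[[[2.1,0,0.45],0,4],[[2.1,0,0.45],0,4],[[2.1,3,0.45],0,4],[[2.1,5.5,0.45],0,4],[[2.1,6.2,0.45],0,4]]'

```text
time: 1.98
tool_pos: [595.3, 32.5, 163.2]
tcp_rot: [-1.575, 0.002, -0.964]
contact_force: [-0.3, -0.0, -0.5]
grip_width: 39.7
```

Run:
```python
from h import *
st();go('red',164)
for n,(x0,x1,y0,y1) in {'top':(215,320,150,245),'scene':(302,405,110,195)}.items():
    im=vision.capture(n)[y0:y1,x0:x1,::-1]
    cv2.imwrite(f'pics/{n}1.png',cv2.resize(im,None,fx=6,fy=6,interpolation=cv2.INTER_CUBIC))
```

```text
t 1.98 pos [595.3  32.5 163.2] rot [-1.575  0.002 -0.964] F [-0.3 -0.  -0.5] M [-0.061 -0.008 -0.024] w 39.7 j6 -0.68
red shift cm [ 0.18 -0.08  0.04] turn -0.004 (or 3.138) j6 -0.68 t 1.98 psi -0.964
```

View pics/scene1.png

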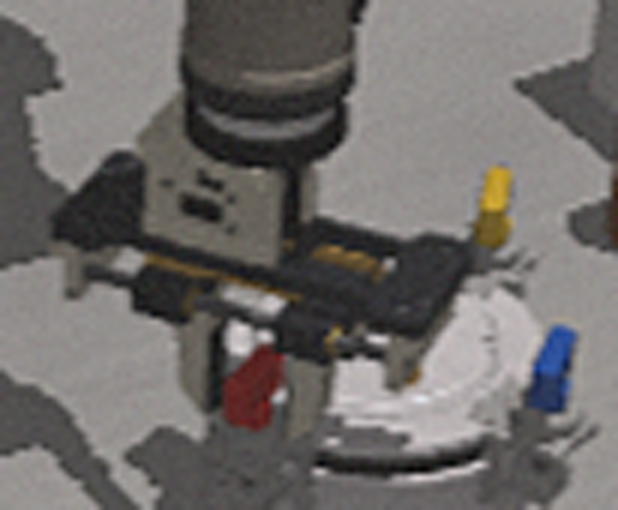

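View pics/top1.png

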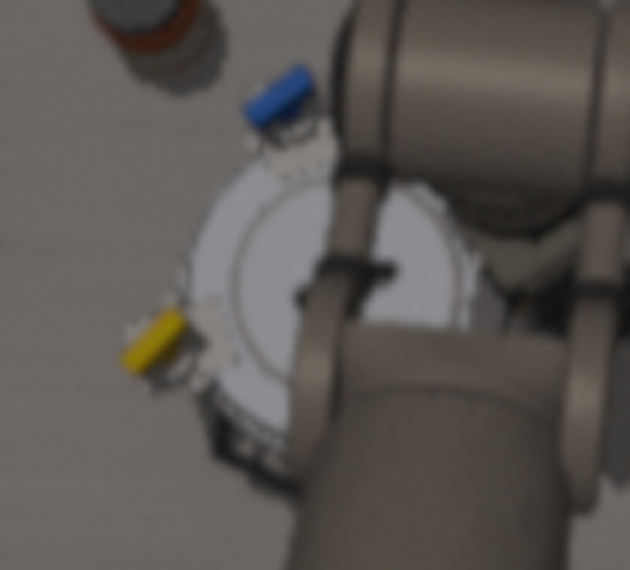

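Call:
apply_moves --rows '[[[0.1,0,0],0,1.8],[[0.1,0,0],0,1.5],[[0.1,0,0],0,1],[[0.1,0,0],0,1],[[0.1,0,0],0,1]]'

```text
time: 2.7
tool_pos: [596.6, 30.9, 165.3]
tcp_rot: [-1.574, 0.0, -0.964]
contact_force: [-4.5, -2.5, 6.0]
grip_width: 18.4
```

```bash
python3 -c "
from h import *
st()"
```

```text
t 2.7 pos [596.6  30.9 165.3] rot [-1.574  0.    -0.964] F [-4.5 -2.5  6. ] M [-0.464  0.768 -0.013] w 18.4 j6 -0.68
```

Call:
apply_moves --rows '[[[0,0,0],0,1],[[0,0,0],0,1]]'

```text
time: 2.95
tool_pos: [596.5, 30.9, 165.4]
tcp_rot: [-1.574, 0.0, -0.964]
contact_force: [-2.0, -1.2, 2.6]
grip_width: 18.2
```

Run:
```python
from h import *
st()
for n,(x0,x1,y0,y1) in {'scene':(302,405,110,195)}.items():
    im=vision.capture(n)[y0:y1,x0:x1,::-1]
    cv2.imwrite(f'pics/{n}2.png',cv2.resize(im,None,fx=7,fy=7,interpolation=cv2.INTER_CUBIC))
```

```text
t 2.95 pos [596.5  30.9 165.4] rot [-1.574  0.    -0.964] F [-2.  -1.2  2.6] M [-0.177  0.461  0.016] w 18.2 j6 -0.68
```

View pics/scene2.png

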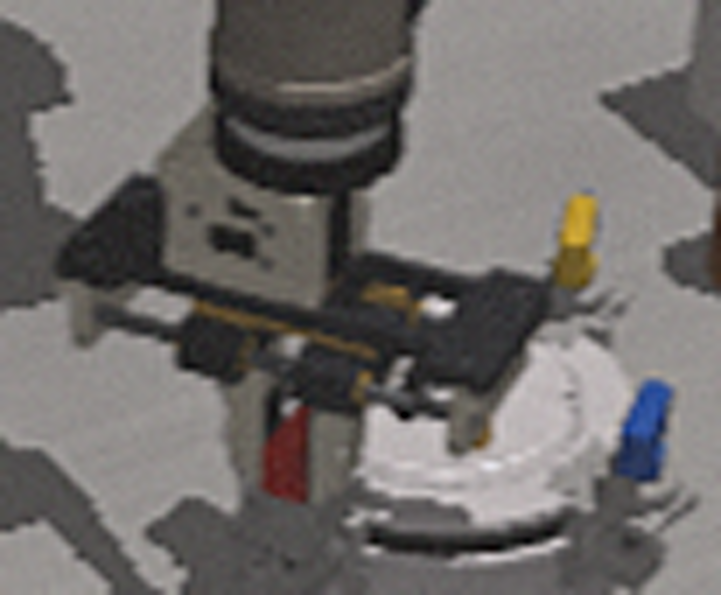

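Call:
apply_moves --rows '[[[0,0,0],0.08,1],[[0,0,0],0.16,1],[[0,0,0],0.24,1],[[0,0,0],0.24,1],[[0,0,0],0.24,1]]'

```text
time: 3.62
tool_pos: [596.4, 30.9, 164.7]
tcp_rot: [-1.575, -0.0, -1.203]
contact_force: [-0.8, -0.7, -5.0]
grip_width: 18.4
```

```bash
python3 -c "
from h import *
st()"
```

```text
t 3.62 pos [596.4  30.9 164.7] rot [-1.575 -0.    -1.203] F [-0.8 -0.7 -5. ] M [-0.3   -0.01   0.202] w 18.4 j6 -0.44
```

Call:
apply_moves --rows '[[[0,0,0],0,1],[[0,0,0],0,1]]'

```text
time: 3.88
tool_pos: [596.4, 30.9, 164.6]
tcp_rot: [-1.575, -0.0, -1.202]
contact_force: [0.1, -1.1, -2.9]
grip_width: 18.4
```

Run:
```python
from h import *
st()
for n,(x0,x1,y0,y1) in {'scene':(302,405,110,195)}.items():
    im=vision.capture(n)[y0:y1,x0:x1,::-1]
    cv2.imwrite(f'pics/{n}3.png',cv2.resize(im,None,fx=7,fy=7,interpolation=cv2.INTER_CUBIC))
st()
```

```text
t 3.88 pos [596.4  30.9 164.6] rot [-1.575 -0.    -1.202] F [ 0.1 -1.1 -2.9] M [-0.249  0.109  0.243] w 18.4 j6 -0.44
t 3.92 pos [596.4  30.9 164.6] rot [-1.575 -0.    -1.202] F [-0.1 -1.9 -3.3] M [-0.306  0.055  0.224] w 18.4 j6 -0.44
```

View pics/scene3.png

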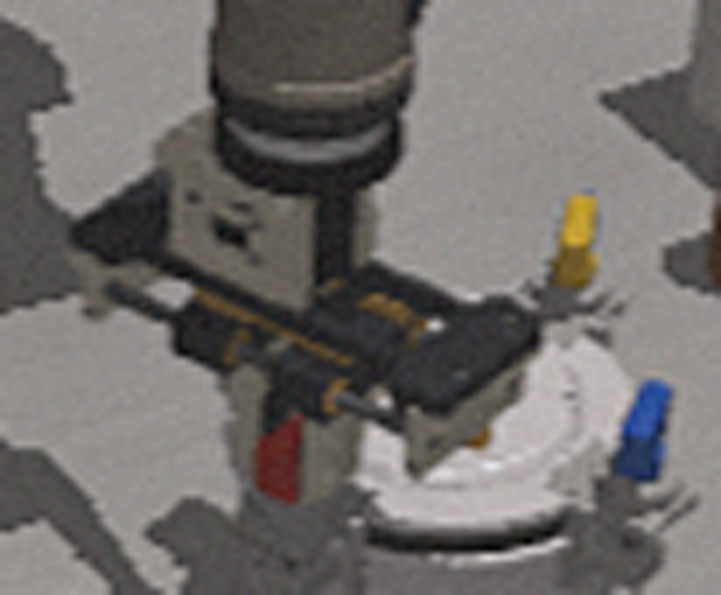

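Call:
apply_moves --rows '[[[0,0,0],-0.04,1],[[0,0,0],-0.04,1],[[0,0,0],-0.04,1]]'

```text
time: 4.3
tool_pos: [596.4, 30.9, 164.7]
tcp_rot: [-1.574, 0.0, -1.163]
contact_force: [-0.5, -0.7, -3.0]
grip_width: 18.4
```

Run:
```python
from h import *
st()
```

```text
t 4.3 pos [596.4  30.9 164.7] rot [-1.574  0.    -1.163] F [-0.5 -0.7 -3. ] M [-0.277  0.092 -0.031] w 18.4 j6 -0.48
```

Call:
apply_moves --rows '[[[0,0,0],0,3],[[0,-0.7,0],0,3],[[0,-0.7,0],0,1],[[0,-0.7,0],0,1],[[0,-0.7,0],0,1]]'

```text
time: 4.92
tool_pos: [596.4, 30.8, 172.1]
tcp_rot: [-1.574, -0.0, -1.164]
contact_force: [-2.0, -1.6, 3.8]
grip_width: 14.6
```

Run:
```python
from h import *
st()
```

```text
t 4.92 pos [596.4  30.8 172.1] rot [-1.574 -0.    -1.164] F [-2.  -1.6  3.8] M [-0.136  0.305 -0.25 ] w 14.6 j6 -0.48
```

Call:
apply_moves --rows '[[[0,0,0],0,1],[[0,0,0],0,1]]'

```text
time: 5.18
tool_pos: [596.4, 30.8, 172.2]
tcp_rot: [-1.574, -0.0, -1.164]
contact_force: [-2.2, 0.0, 3.1]
grip_width: 14.3
```

Run:
```python
from h import *
st()
```

```text
t 5.17 pos [596.4  30.8 172.2] rot [-1.574 -0.    -1.164] F [-2.2  0.   3.1] M [-0.132  0.24  -0.29 ] w 14.3 j6 -0.48
```

Call:
apply_moves --rows '[[[0,0.02,0],0.06,1],[[0,0.05,0],0.12,1],[[0,0.08,0],0.2,1],[[0,0.08,0],0.2,1],[[0,0.08,0],0.2,1]]'

```text
time: 5.8
tool_pos: [596.5, 30.5, 171.6]
tcp_rot: [-1.574, -0.001, -1.362]
contact_force: [-2.9, -2.5, 5.0]
grip_width: 14.4
```

Run:
```python
from h import *
st()
```

```text
t 5.8 pos [596.5  30.5 171.6] rot [-1.574e+00 -1.000e-03 -1.362e+00] F [-2.9 -2.5  5. ] M [-0.521  0.354  0.014] w 14.4 j6 -0.28
```

Call:
apply_moves --rows '[[[0,0.04,0],0.1,1],[[0,0.08,0],0.2,1],[[0,0.11,0],0.28,1],[[0,0.11,0],0.28,1],[[0,0.11,0],0.28,1]]'

```text
time: 6.42
tool_pos: [596.3, 30.5, 170.4]
tcp_rot: [-1.574, -0.002, -1.641]
contact_force: [-3.0, -2.4, 4.6]
grip_width: 13.6
```

Run:
```python
from h import *
st()
```

```text
t 6.42 pos [596.3  30.5 170.4] rot [-1.574 -0.002 -1.641] F [-3.  -2.4  4.6] M [-0.361  0.553 -0.01 ] w 13.6 j6 -0.01
```

Call:
apply_moves --rows '[[[0,0.05,0],0.1,1],[[0,0.09,0],0.2,1],[[0,0.12,0],0.28,1],[[0,0.12,0],0.28,1],[[0,0.12,0],0.28,1]]'

```text
time: 7.05
tool_pos: [596.1, 30.5, 169.4]
tcp_rot: [-1.574, -0.003, -1.919]
contact_force: [-3.5, -1.6, 5.0]
grip_width: 13.7
```

Run:
```python
from h import *
st()
for n,(x0,x1,y0,y1) in {'scene':(302,405,110,195)}.items():
    im=vision.capture(n)[y0:y1,x0:x1,::-1]
    cv2.imwrite(f'pics/{n}4.png',cv2.resize(im,None,fx=7,fy=7,interpolation=cv2.INTER_CUBIC))
st()
```

```text
t 7.05 pos [596.1  30.5 169.4] rot [-1.574 -0.003 -1.919] F [-3.5 -1.6  5. ] M [-0.336  0.657  0.066] w 13.7 j6 0.27
t 7.1 pos [596.1  30.5 169.4] rot [-1.574 -0.003 -1.919] F [-3.2 -1.2  5.1] M [-0.328  0.569 -0.004] w 14.0 j6 0.27
```

View pics/scene4.png

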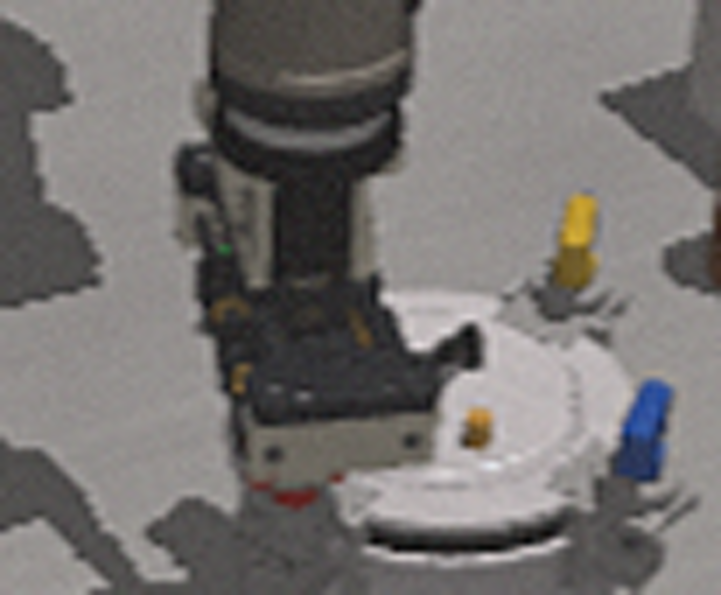

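Call:
apply_moves --rows '[[[0,0.04,0],0.1,1],[[0,0.07,0],0.18,1],[[0,0.07,0],0.18,1],[[0,0.07,0],0.18,1]]'

```text
time: 7.6
tool_pos: [596.0, 30.6, 168.8]
tcp_rot: [-1.573, -0.003, -2.097]
contact_force: [-2.8, -1.0, 5.0]
grip_width: 14.1
```

Run:
```python
from h import *
st()
```

```text
t 7.6 pos [596.   30.6 168.8] rot [-1.573 -0.003 -2.097] F [-2.8 -1.   5. ] M [-0.33   0.556  0.086] w 14.1 j6 0.45
```

Call:
apply_moves --rows '[[[0,0,0],0,1]]'

```text
time: 7.72
tool_pos: [595.9, 30.6, 168.8]
tcp_rot: [-1.573, -0.003, -2.096]
contact_force: [-2.6, -2.6, 3.9]
grip_width: 13.9
```

Run:
```python
from h import *
st()
```

```text
t 7.72 pos [595.9  30.6 168.8] rot [-1.573 -0.003 -2.096] F [-2.6 -2.6  3.9] M [-0.366  0.432  0.035] w 13.9 j6 0.45
```

Call:
apply_moves --rows '[[[0,0,0],0,1]]'

```text
time: 7.85
tool_pos: [596.0, 30.6, 168.8]
tcp_rot: [-1.573, -0.003, -2.095]
contact_force: [-2.6, -1.5, 3.7]
grip_width: 14.1
```

Run:
```python
from h import *
st()
```

```text
t 7.85 pos [596.   30.6 168.8] rot [-1.573 -0.003 -2.095] F [-2.6 -1.5  3.7] M [-0.415  0.477  0.01 ] w 14.1 j6 0.45
```

```bash
cat >> h.py <<'E'
def rd(n=5):
    a=[bot.get_obs()]
    for i in range(n): vision.capture('scene'); a.append(bot.get_obs())
    m=np.array([o['moment'][2] for o in a]); o=a[-1]
    print('MZ %.3f +- %.3f'%(m.mean(),m.std()/np.sqrt(len(m))),m.round(2)); st()
E
python3 -c "
from h import *
rd()"
```

```text
MZ 0.049 +- 0.015 [0.01 0.01 0.09 0.02 0.07 0.1 ]
t 8.1 pos [595.9  30.6 168.8] rot [-1.573 -0.003 -2.096] F [-2.8 -1.6  4.8] M [-0.335  0.44   0.096] w 13.8 j6 0.45
```

Call:
apply_moves --rows '[[[0,0.04,0],0.09,1],[[0,0.07,0],0.18,1],[[0,0.07,0],0.18,1],[[0,0.07,0],0.18,1]]'

```text
time: 8.6
tool_pos: [595.8, 30.7, 168.2]
tcp_rot: [-1.573, -0.004, -2.276]
contact_force: [-3.8, -1.1, 5.4]
grip_width: 14.0
```

```bash
python3 -c "
from h import *
rd()"
```

```text
MZ 0.087 +- 0.014 [0.07 0.08 0.1  0.16 0.06 0.06]
t 8.85 pos [595.9  30.7 168.2] rot [-1.573 -0.004 -2.276] F [-4.8 -1.8  5. ] M [-0.316  0.659  0.061] w 13.9 j6 0.63
```

Call:
apply_moves --rows '[[[0,0,0],0,3.5],[[0,0,0],0,4],[[0,-3,0],0,4],[[0,-5.5,0],0,4],[[0,-5.5,0],0,4]]'

```text
time: 9.48
tool_pos: [597.1, 30.9, 224.6]
tcp_rot: [-1.57, -0.001, -2.276]
contact_force: [0.7, -0.8, -0.3]
grip_width: 39.9
```

Run:
```python
from h import *
st(); go('yellow',224)
```

```text
t 9.47 pos [597.1  30.9 224.6] rot [-1.570e+00 -1.000e-03 -2.276e+00] F [ 0.7 -0.8 -0.3] M [-0.107  0.095  0.041] w 39.9 j6 0.63
yellow shift cm [-10.12   0.03 -18.45] turn 1.556 (or -1.586) j6 0.63 t 9.47 psi -2.276
```

Call:
apply_moves --rows '[[[-10.1,0,-18.45],-1.59,4],[[-10.1,0,-18.45],-1.59,4],[[-10.1,0,-18.45],-1.59,4],[[-10.1,0,-18.45],-1.59,4],[[-10.1,0,-18.45],-1.59,4]]'

```text
time: 10.1
tool_pos: [520.4, 229.4, 222.7]
tcp_rot: [-1.575, -0.001, -1.329]
contact_force: [0.7, -0.5, 0.5]
grip_width: 40.1
```

Run:
```python
from h import *
st(); go('yellow',220)
im=vision.capture('scene')[110:195,302:405,::-1]
cv2.imwrite('pics/scene5.png',cv2.resize(im,None,fx=7,fy=7,interpolation=cv2.INTER_CUBIC))
```

```text
t 10.1 pos [520.4 229.4 222.7] rot [-1.575e+00 -1.000e-03 -1.329e+00] F [ 0.7 -0.5  0.5] M [-0.036 -0.045 -0.008] w 40.1 j6 0.04
yellow shift cm [0.22 0.27 0.12] turn -0.639 (or 2.503) j6 0.04 t 10.1 psi -1.329
```

View pics/scene5.png

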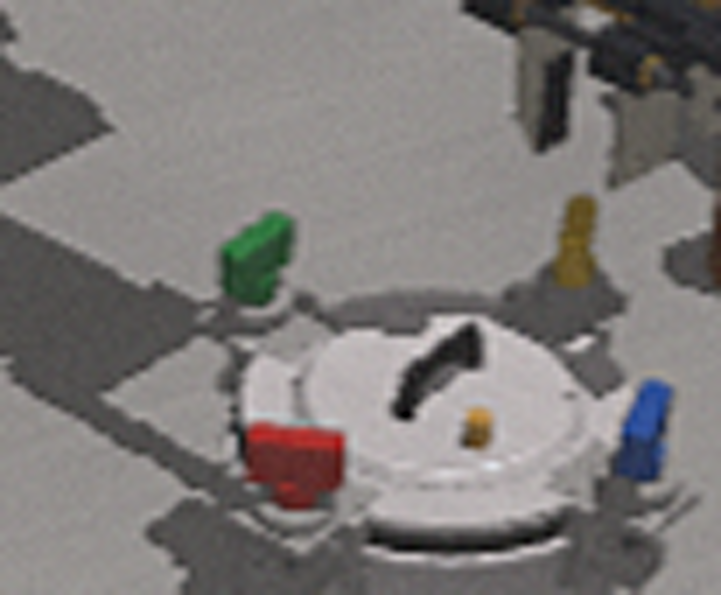

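Call:
apply_moves --rows '[[[0.2,0,0.1],-0.64,4],[[0.2,0,0.1],-0.64,4],[[0.2,0,0.1],-0.64,4],[[0.2,2.5,0.1],-0.64,4],[[0.2,5,0.1],-0.64,4]]'

```text
time: 10.78
tool_pos: [521.8, 226.2, 170.9]
tcp_rot: [-1.576, 0.002, -0.685]
contact_force: [0.3, -0.0, -1.6]
grip_width: 39.7
```

Run:
```python
from h import *
st(); go('yellow',171.5)
```

```text
t 10.78 pos [521.8 226.2 170.9] rot [-1.576  0.002 -0.685] F [ 0.3 -0.  -1.6] M [-0.048  0.031 -0.014] w 39.7 j6 -0.61
yellow shift cm [-0.06 -0.06  0.12] turn 0.005 (or -3.136) j6 -0.61 t 10.78 psi -0.685
```

Call:
apply_moves --rows '[[[-0.05,-0.05,0.1],0,1.8],[[-0.05,-0.05,0.1],0,1],[[-0.05,-0.05,0.1],0,1],[[-0.05,-0.05,0.1],0,1],[[-0.05,-0.05,0.1],0,1]]'

```text
time: 11.4
tool_pos: [521.9, 226.7, 172.2]
tcp_rot: [-1.577, 0.001, -0.686]
contact_force: [-3.2, -4.2, 2.9]
grip_width: 14.0
```

Run:
```python
from h import *
rd(2)
```

```text
MZ -0.284 +- 0.014 [-0.3  -0.3  -0.25]
t 11.5 pos [521.9 226.7 172.2] rot [-1.577e+00  1.000e-03 -6.860e-01] F [-3.  -5.2  3.9] M [-0.775  0.499 -0.25 ] w 13.8 j6 -0.61
```

Call:
apply_moves --rows '[[[0,0.03,0],0.1,1],[[0,0.07,0],0.2,1],[[0,0.11,0],0.3,1],[[0,0.11,0],0.3,1],[[0,0.11,0],0.3,1]]'

```text
time: 12.12
tool_pos: [521.7, 226.3, 171.2]
tcp_rot: [-1.578, -0.001, -0.984]
contact_force: [-1.5, -2.9, -1.0]
grip_width: 13.9
```

Run:
```python
from h import *
rd(2)
```

```text
MZ -0.028 +- 0.008 [-0.01 -0.04 -0.03]
t 12.22 pos [521.7 226.4 171.2] rot [-1.578e+00 -1.000e-03 -9.850e-01] F [-1.8 -4.2  0.2] M [-0.719  0.369 -0.028] w 13.6 j6 -0.31
```

Call:
apply_moves --rows '[[[0,0.04,0],0.1,1],[[0,0.08,0],0.2,1],[[0,0.12,0],0.3,1],[[0,0.12,0],0.3,1],[[0,0.12,0],0.3,1]]'

```text
time: 12.85
tool_pos: [521.4, 226.2, 170.0]
tcp_rot: [-1.578, -0.003, -1.284]
contact_force: [-4.1, -4.1, -0.3]
grip_width: 13.7
```

Run:
```python
from h import *
rd(4)
```

```text
MZ -0.002 +- 0.020 [ 0.04 -0.06 -0.05  0.04  0.02]
t 13.05 pos [521.4 226.2 170. ] rot [-1.578 -0.003 -1.284] F [-2.5 -4.5  0.2] M [-0.665  0.498  0.025] w 13.9 j6 -0.01
```

Call:
apply_moves --rows '[[[0,0.04,0],0.1,1],[[0,0.08,0],0.2,1],[[0,0.1,0],0.25,1],[[0,0.1,0],0.25,1],[[0,0.1,0],0.25,1]]'

```text
time: 13.68
tool_pos: [521.1, 226.1, 169.1]
tcp_rot: [-1.578, -0.005, -1.532]
contact_force: [-3.8, -3.5, 1.2]
grip_width: 13.6
```

Run:
```python
from h import *
rd(4)
```

```text
MZ 0.185 +- 0.011 [0.17 0.14 0.2  0.22 0.2 ]
t 13.88 pos [521.1 226.1 169.1] rot [-1.578 -0.005 -1.532] F [-3.5 -4.  -0.3] M [-0.614  0.513  0.196] w 13.6 j6 0.24
```

Run:
```python
from h import *
rd(6)
```

```text
MZ 0.174 +- 0.009 [0.2  0.16 0.16 0.2  0.14 0.17 0.2 ]
t 14.18 pos [521.1 226.1 169.1] rot [-1.578 -0.005 -1.532] F [-3.2 -4.9  1. ] M [-0.672  0.526  0.201] w 13.8 j6 0.24
```

Call:
apply_moves --rows '[[[0,0,0],-0.04,1],[[0,0,0],-0.04,1]]'

```text
time: 14.42
tool_pos: [521.1, 226.1, 169.2]
tcp_rot: [-1.578, -0.004, -1.492]
contact_force: [-2.7, -4.5, -0.8]
grip_width: 14.1
```

Run:
```python
from h import *
rd(4)
```

```text
MZ -0.179 +- 0.016 [-0.18 -0.16 -0.17 -0.15 -0.25]
t 14.62 pos [521.1 226.1 169.2] rot [-1.578 -0.004 -1.492] F [-2.  -3.4 -0.2] M [-0.607  0.339 -0.248] w 13.7 j6 0.2
```

Call:
apply_moves --rows '[[[0,0,0],0.02,1],[[0,0,0],0.04,1],[[0,0,0],0.06,1],[[0,0,0],0.07,1],[[0,0,0],0.08,1]]'

```text
time: 15.25
tool_pos: [521.0, 226.1, 169.1]
tcp_rot: [-1.578, -0.005, -1.572]
contact_force: [-2.3, -3.6, -2.0]
grip_width: 13.9
```

Run:
```python
from h import *
rd(4)
```

```text
MZ 0.346 +- 0.009 [0.37 0.36 0.35 0.32 0.33]
t 15.45 pos [521.  226.1 169.1] rot [-1.578 -0.005 -1.572] F [-3.2 -3.4 -2.1] M [-0.539  0.245  0.33 ] w 13.9 j6 0.28
```

Call:
apply_moves --rows '[[[0,0,0],-0.02,1],[[0,0,0],-0.04,1],[[0,0,0],-0.06,1],[[0,0,0],-0.08,1],[[0,0,0],-0.1,1]]'

```text
time: 16.08
tool_pos: [521.1, 226.1, 169.3]
tcp_rot: [-1.578, -0.004, -1.471]
contact_force: [-2.7, -3.6, 0.6]
grip_width: 13.5
```

Run:
```python
from h import *
rd(4)
```

```text
MZ -0.238 +- 0.016 [-0.27 -0.25 -0.22 -0.27 -0.17]
t 16.27 pos [521.1 226.1 169.3] rot [-1.578 -0.004 -1.472] F [-2.  -3.   0.9] M [-0.632  0.353 -0.173] w 13.6 j6 0.18
```

Call:
apply_moves --rows '[[[0,-0.07,0],-0.17,1],[[0,-0.13,0],-0.32,1],[[0,-0.13,0],-0.32,4],[[0,-0.13,0],-0.32,4],[[0,-4,0],-0.32,4]]'

```text
time: 16.9
tool_pos: [520.1, 226.2, 207.2]
tcp_rot: [-1.584, -0.001, -1.154]
contact_force: [0.9, 0.2, 0.5]
grip_width: 37.8
```

```bash
sed -i "s/^K={.*/K={'red':[596.4,30.9,-2.276],'yellow':[521.6,226.7,-1.15],'blue':[657.5,166.7,-0.86],'green':[461.3,92.1,-1.19]}/" h.py
python3 - <<'E'
from h import *
st(); go('red',222)
E
```

```text
t 16.9 pos [520.1 226.2 207.2] rot [-1.584e+00 -1.000e-03 -1.154e+00] F [0.9 0.2 0.5] M [-0.084  0.032 -0.019] w 37.8 j6 -0.14
red shift cm [20.95 -1.45 -0.95] turn 1.122 (or -2.020) j6 -0.14 t 16.9 psi -1.154
```

Call:
apply_moves --rows '[[[3,-1.5,0],0.18,4],[[20.95,-1.3,-0.95],1.12,4],[[20.95,-1.3,-0.95],1.12,4],[[20.95,-1.3,-0.95],1.12,4],[[20.95,-1.3,-0.95],1.12,4]]'

```text
time: 17.52
tool_pos: [597.8, 27.1, 220.3]
tcp_rot: [-1.577, -0.011, -2.097]
contact_force: [0.7, 1.4, -0.4]
grip_width: 40.2
```

Run:
```python
from h import *
st(); go('red',168.5)
```

```text
t 17.52 pos [597.8  27.1 220.3] rot [-1.577 -0.011 -2.097] F [ 0.7  1.4 -0.4] M [-0.091  0.072 -0.029] w 40.2 j6 0.45
red shift cm [-0.32  5.18 -0.28] turn 0.179 (or -2.963) j6 0.45 t 17.52 psi -2.097
```

Call:
apply_moves --rows '[[[-0.3,2,-0.3],0.18,4],[[-0.3,5.1,-0.3],0.18,3],[[-0.3,5.1,-0.3],0.18,1],[[-0.3,5.1,-0.3],0.18,1],[[-0.3,5.1,-0.3],0.18,1]]'

```text
time: 18.15
tool_pos: [596.5, 31.3, 170.5]
tcp_rot: [-1.574, -0.011, -2.278]
contact_force: [-1.2, 1.9, -0.3]
grip_width: 14.1
```

Run:
```python
from h import *
st()
```

```text
t 18.15 pos [596.5  31.3 170.5] rot [-1.574 -0.011 -2.278] F [-1.2  1.9 -0.3] M [ 0.156  0.297 -0.049] w 14.1 j6 0.64
```

Call:
apply_moves --rows '[[[0,0,0],0.02,1],[[0,0,0],0.04,1],[[0,0,0],0.05,1],[[0,0.02,0],0.06,1],[[0,0.02,0],0.07,1]]'

```text
time: 18.77
tool_pos: [596.5, 31.4, 170.4]
tcp_rot: [-1.573, -0.011, -2.348]
contact_force: [-0.1, 0.8, -3.4]
grip_width: 13.8
```

Run:
```python
from h import *
rd(4)
```

```text
MZ 0.419 +- 0.003 [0.41 0.41 0.42 0.42 0.43]
t 18.98 pos [596.5  31.3 170.4] rot [-1.573 -0.011 -2.347] F [-0.8  0.5 -3.5] M [-0.021  0.263  0.427] w 13.8 j6 0.71
```

Call:
apply_moves --rows '[[[0,0,0],0,4],[[0,0,0],0,4],[[0,-3,0],0,4],[[0,-5,0],0,4]]'

```text
time: 19.48
tool_pos: [597.6, 31.5, 221.9]
tcp_rot: [-1.571, -0.009, -2.348]
contact_force: [-0.6, 0.9, 0.6]
grip_width: 39.9
```

```bash
sed -i "s/-2.276/-2.33/" h.py
python3 - <<'E'
from h import *
st(); go('yellow',222)
E
```

```text
t 19.48 pos [597.6  31.5 221.9] rot [-1.571 -0.009 -2.348] F [-0.6  0.9  0.6] M [-0.071  0.106 -0.023] w 39.9 j6 0.71
yellow shift cm [ -8.59  -0.07 -19.11] turn -1.198 (or 1.944) j6 0.71 t 19.48 psi -2.348
```

Call:
apply_moves --rows '[[[-8.6,0,-19.1],-1.2,4],[[-8.6,0,-19.1],-1.2,4],[[-8.6,0,-19.1],-1.2,4],[[-8.6,0,-19.1],-1.2,4],[[-8.6,0,-19.1],-1.2,4]]'

```text
time: 20.1
tool_pos: [521.1, 228.8, 221.9]
tcp_rot: [-1.578, -0.005, -1.401]
contact_force: [-0.1, -1.6, 0.3]
grip_width: 40.0
```

Run:
```python
from h import *
st(); go('yellow',170.5)
```

```text
t 20.1 pos [521.1 228.8 221.9] rot [-1.578 -0.005 -1.401] F [-0.1 -1.6  0.3] M [-0.122  0.037  0.036] w 40.0 j6 0.11
yellow shift cm [0.19 5.14 0.05] turn -0.251 (or 2.891) j6 0.11 t 20.1 psi -1.401
```

Call:
apply_moves --rows '[[[0.2,1.5,0.1],-0.18,4],[[0.2,5.1,0.1],-0.25,3],[[0.2,5.1,0.1],-0.25,1],[[0.2,5.1,0.1],-0.25,1],[[0.2,5.1,0.1],-0.25,1]]'

```text
time: 20.72
tool_pos: [521.6, 226.3, 171.9]
tcp_rot: [-1.58, -0.003, -1.152]
contact_force: [-4.0, -2.0, -0.6]
grip_width: 14.1
```

Run:
```python
from h import *
st()
```

```text
t 20.73 pos [521.6 226.3 171.9] rot [-1.58  -0.003 -1.152] F [-4.  -2.  -0.6] M [-0.374  0.669 -0.205] w 14.1 j6 -0.14
```

Call:
apply_moves --rows '[[[0,0.05,0],0.17,1],[[0,0.1,0],0.34,1],[[0,0.16,0],0.48,1],[[0,0.18,0],0.53,1],[[0,0.2,0],0.55,1]]'

```text
time: 21.35
tool_pos: [521.0, 226.1, 170.0]
tcp_rot: [-1.579, -0.008, -1.703]
contact_force: [-4.2, -2.1, -4.4]
grip_width: 14.0
```

Run:
```python
from h import *
rd(4)
```

```text
MZ 0.393 +- 0.014 [0.43 0.41 0.41 0.37 0.35]
t 21.55 pos [521.  226.1 170. ] rot [-1.578 -0.008 -1.702] F [-5.  -2.1 -4.7] M [-0.252  0.815  0.346] w 13.7 j6 0.41
```

Call:
apply_moves --rows '[[[0,0,0],0,4],[[0,0,0],0,4],[[0,-3,0],0,4],[[0,-5,0],0,4]]'

```text
time: 22.05
tool_pos: [522.5, 226.8, 222.0]
tcp_rot: [-1.575, -0.006, -1.702]
contact_force: [0.5, 0.1, -1.0]
grip_width: 39.6
```

```bash
sed -i "s/226.7,-1.15/226.4,-1.68/;s/166.7,-0.86/166,-0.98/;s/92.1,-1.19/91.6,-1.31/" h.py
python3 - <<'E'
from h import *
st(); go('blue',222)
E
```

```text
t 22.05 pos [522.5 226.8 222. ] rot [-1.575 -0.006 -1.702] F [ 0.5  0.1 -1. ] M [-0.079  0.066 -0.066] w 39.6 j6 0.41
blue shift cm [ 4.26 -0.03 14.18] turn -0.722 (or 2.420) j6 0.41 t 22.05 psi -1.702
```

Call:
apply_moves --rows '[[[4.25,0,14.2],-0.72,4],[[4.25,0,14.2],-0.72,4],[[4.25,0,14.2],-0.72,4],[[4.25,0,14.2],-0.72,4],[[4.25,0.5,14.2],-0.72,4]]'

```text
time: 22.68
tool_pos: [658.6, 165.8, 217.3]
tcp_rot: [-1.576, -0.003, -0.984]
contact_force: [0.5, -0.5, -0.1]
grip_width: 39.8
```

Run:
```python
from h import *
st(); go('blue',170.5)
im=vision.capture('scene')[110:195,302:425,::-1]
cv2.imwrite('pics/scene6.png',cv2.resize(im,None,fx=6,fy=6,interpolation=cv2.INTER_CUBIC))
```

```text
t 22.68 pos [658.6 165.8 217.3] rot [-1.576 -0.003 -0.984] F [ 0.5 -0.5 -0.1] M [-0.049 -0.009 -0.013] w 39.8 j6 -0.45
blue shift cm [-0.09  4.68 -0.06] turn -0.004 (or 3.138) j6 -0.45 t 22.68 psi -0.984
```

View pics/scene6.png

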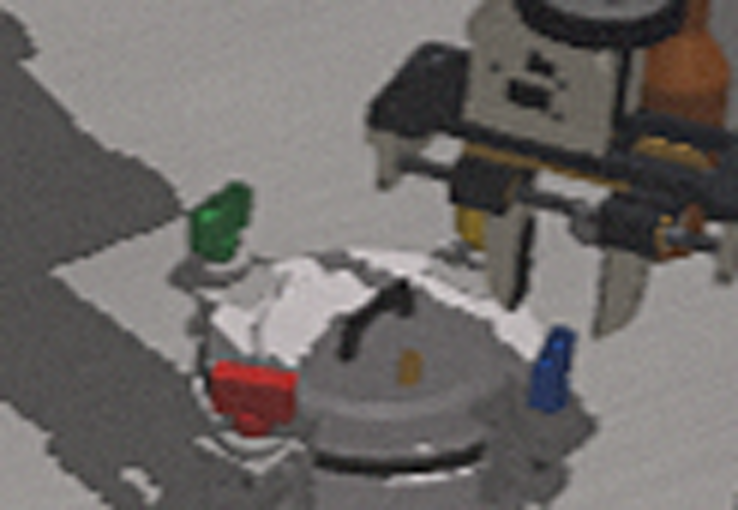

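Blue (550,370) sits below the open fingers, the fingers straddle it; red, yellow and green are untouched. Descending.

Call:
apply_moves --rows '[[[-0.1,2,-0.1],0,4],[[-0.1,4.6,-0.1],0,3],[[-0.1,4.6,-0.1],0,1],[[-0.1,4.6,-0.1],0,1],[[-0.1,4.6,-0.1],0,1]]'

```text
time: 23.35
tool_pos: [656.6, 166.7, 170.5]
tcp_rot: [-1.576, -0.002, -0.986]
contact_force: [2.4, 3.4, -7.3]
grip_width: 16.5
```

Run:
```python
from h import *
st()
```

```text
t 23.35 pos [656.6 166.7 170.5] rot [-1.576 -0.002 -0.986] F [ 2.4  3.4 -7.3] M [ 0.51  -0.429 -0.01 ] w 16.5 j6 -0.45
```

Call:
apply_moves --rows '[[[0,0,0],0,1],[[0,0,0],0,1]]'

```text
time: 23.6
tool_pos: [656.6, 166.8, 170.5]
tcp_rot: [-1.576, -0.002, -0.986]
contact_force: [2.3, 1.6, -6.3]
grip_width: 17.0
```

Run:
```python
from h import *
st()
```

```text
t 23.6 pos [656.6 166.8 170.5] rot [-1.576 -0.002 -0.986] F [ 2.3  1.6 -6.3] M [ 0.281 -0.363 -0.021] w 17.0 j6 -0.45
```

Call:
apply_moves --rows '[[[0,0,0],0,2.5],[[0,-0.45,0],0,2.5],[[0,-0.45,0],0,1],[[0,-0.45,0],0,1]]'

```text
time: 24.1
tool_pos: [656.9, 166.6, 176.2]
tcp_rot: [-1.575, -0.003, -0.986]
contact_force: [-1.0, -0.5, 3.8]
grip_width: 14.7
```

Run:
```python
from h import *
st()
```

```text
t 24.1 pos [656.9 166.6 176.2] rot [-1.575 -0.003 -0.986] F [-1.  -0.5  3.8] M [-0.17   0.215  0.232] w 14.7 j6 -0.45
```

Call:
apply_moves --rows '[[[0,0.06,0],0.15,1],[[0,0.12,0],0.3,1],[[0,0.16,0],0.4,1],[[0,0.17,0],0.43,1],[[0,0.18,0],0.45,1]]'

```text
time: 24.72
tool_pos: [656.7, 166.5, 174.4]
tcp_rot: [-1.574, -0.005, -1.435]
contact_force: [-2.7, -0.4, 1.7]
grip_width: 14.8
```

Run:
```python
from h import *
rd(3)
```

```text
MZ 0.286 +- 0.011 [0.29 0.32 0.28 0.26]
t 24.88 pos [656.7 166.5 174.4] rot [-1.574 -0.005 -1.435] F [-1.5 -0.5  1.3] M [-0.205  0.422  0.258] w 14.9 j6 0.0
```

Call:
apply_moves --rows '[[[0,0.06,0],0.15,1],[[0,0.1,0],0.25,1],[[0,0.12,0],0.3,1],[[0,0.13,0],0.33,1],[[0,0.14,0],0.35,1]]'

```text
time: 25.5
tool_pos: [656.5, 166.5, 173.1]
tcp_rot: [-1.573, -0.005, -1.785]
contact_force: [-2.1, -0.0, 2.9]
grip_width: 14.9
```

Run:
```python
from h import *
rd(3)
```

```text
MZ 0.269 +- 0.017 [0.25 0.3  0.31 0.23]
t 25.65 pos [656.6 166.5 173. ] rot [-1.572 -0.005 -1.784] F [-2.7 -0.3  2.1] M [-0.152  0.645  0.226] w 14.7 j6 0.35
```

Call:
apply_moves --rows '[[[0,0.06,0],0.15,1],[[0,0.1,0],0.24,1],[[0,0.11,0],0.27,1],[[0,0.12,0],0.29,1],[[0,0.12,0],0.3,1]]'

```text
time: 26.28
tool_pos: [656.4, 166.5, 171.9]
tcp_rot: [-1.571, -0.006, -2.084]
contact_force: [-4.4, -0.7, 2.8]
grip_width: 15.1
```

Run:
```python
from h import *
rd(3)
im=vision.capture('scene')[110:195,302:425,::-1]
cv2.imwrite('pics/scene7.png',cv2.resize(im,None,fx=6,fy=6,interpolation=cv2.INTER_CUBIC))
```

```text
MZ 0.321 +- 0.016 [0.3  0.28 0.34 0.36]
t 26.43 pos [656.5 166.5 171.9] rot [-1.571 -0.006 -2.084] F [-4.2 -1.3  4.1] M [-0.113  0.82   0.361] w 14.8 j6 0.65
```

View pics/scene7.png

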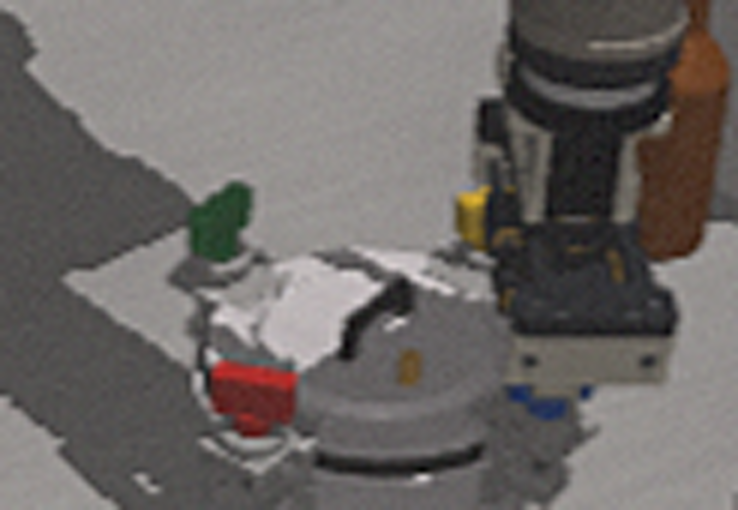

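Call:
apply_moves --rows '[[[0,0.05,0],0.1,1],[[0,0.08,0],0.17,1],[[0,0.09,0],0.2,1],[[0,0.09,0],0.21,1],[[0,0.09,0],0.22,1]]'

```text
time: 27.1
tool_pos: [656.4, 166.6, 171.2]
tcp_rot: [-1.57, -0.006, -2.303]
contact_force: [-4.6, 0.1, 3.8]
grip_width: 14.2
```

Run:
```python
from h import *
rd(4)
```

```text
MZ 0.384 +- 0.013 [0.39 0.42 0.41 0.33 0.37]
t 27.3 pos [656.4 166.6 171.2] rot [-1.57  -0.006 -2.303] F [-4.2 -0.6  5.7] M [-0.082  0.928  0.37 ] w 14.8 j6 0.87
```

Call:
apply_moves --rows '[[[0,0,0],0,4],[[0,0,0],0,4],[[0,-3,0],0,4],[[0,-5,0],0,4]]'

```text
time: 27.8
tool_pos: [657.3, 166.8, 222.0]
tcp_rot: [-1.569, -0.004, -2.303]
contact_force: [-0.2, 0.0, 0.6]
grip_width: 39.9
```

```bash
sed -i "s/657.5,166,-0.98/656.7,166.6,-2.28/;s/91.6,-1.31/91.6,-1.25/" h.py
python3 - <<'E'
from h import *
st(); go('green',222)
E
```

```text
t 27.8 pos [657.3 166.8 222. ] rot [-1.569 -0.004 -2.303] F [-0.2  0.   0.6] M [-0.087  0.076 -0.026] w 39.9 j6 0.87
green shift cm [18.7   0.06 -9.54] turn -1.053 (or 2.088) j6 0.87 t 27.8 psi -2.303
```

Call:
apply_moves --rows '[[[18.7,0,-9.55],-1.05,4],[[18.7,0,-9.55],-1.05,4],[[18.7,0,-9.55],-1.05,4],[[18.7,0,-9.55],-1.05,4],[[18.7,0,-9.55],-1.05,4]]'

```text
time: 28.42
tool_pos: [460.2, 91.1, 223.1]
tcp_rot: [-1.572, -0.005, -1.36]
contact_force: [0.1, 0.5, 0.3]
grip_width: 40.1
```

Run:
```python
from h import *
st(); go('green',172)
```

```text
t 28.43 pos [460.2  91.1 223.1] rot [-1.572 -0.005 -1.36 ] F [0.1 0.5 0.3] M [-0.098  0.03  -0.018] w 40.1 j6 -0.17
green shift cm [-0.05  5.11  0.13] turn -0.11 (or 3.032) j6 -0.17 t 28.43 psi -1.36
```

Call:
apply_moves --rows '[[[0,2,0.1],-0.11,4],[[0,5,0.1],-0.11,3],[[0,5,0.1],-0.11,1],[[0,5,0.1],-0.11,1],[[0,5,0.1],-0.11,1]]'

```text
time: 29.05
tool_pos: [461.0, 90.8, 173.6]
tcp_rot: [-1.573, -0.005, -1.249]
contact_force: [-3.0, -1.7, -1.2]
grip_width: 14.5
```

Run:
```python
from h import *
st()
```

```text
t 29.05 pos [461.   90.8 173.6] rot [-1.573 -0.005 -1.249] F [-3.  -1.7 -1.2] M [-0.449  0.446  0.299] w 14.5 j6 -0.28
```

Call:
apply_moves --rows '[[[0,0.06,0],0.15,1],[[0,0.12,0],0.3,1],[[0,0.15,0],0.36,1],[[0,0.16,0],0.39,1],[[0,0.16,0],0.4,1]]'

```text
time: 29.68
tool_pos: [460.6, 90.7, 172.1]
tcp_rot: [-1.572, -0.006, -1.649]
contact_force: [-3.3, -1.4, -3.3]
grip_width: 14.1
```

Run:
```python
from h import *
rd(3)
```

```text
MZ 0.303 +- 0.017 [0.35 0.25 0.3  0.31]
t 29.82 pos [460.7  90.7 172.1] rot [-1.571 -0.006 -1.649] F [-3.8 -1.2 -1.7] M [-0.496  0.725  0.311] w 13.9 j6 0.12
```

Call:
apply_moves --rows '[[[0,0.06,0],0.13,1],[[0,0.1,0],0.22,1],[[0,0.1,0],0.26,1],[[0,0.12,0],0.29,1],[[0,0.12,0],0.3,1]]'

```text
time: 30.45
tool_pos: [460.4, 90.7, 170.9]
tcp_rot: [-1.57, -0.006, -1.949]
contact_force: [-4.8, -1.5, -2.7]
grip_width: 14.3
```

Run:
```python
from h import *
rd(3)
```

```text
MZ 0.280 +- 0.012 [0.31 0.25 0.28 0.29]
t 30.6 pos [460.4  90.8 170.9] rot [-1.57  -0.006 -1.948] F [-5.6 -1.2 -1.5] M [-0.378  0.898  0.287] w 14.3 j6 0.42
```

Still free; Tf≈0.29 confirmed.

Call:
apply_moves --rows '[[[0,0.06,0],0.13,1],[[0,0.1,0],0.22,1],[[0,0.1,0],0.26,1],[[0,0.12,0],0.29,1],[[0,0.12,0],0.3,1]]'

```text
time: 31.22
tool_pos: [460.2, 90.9, 169.8]
tcp_rot: [-1.569, -0.005, -2.248]
contact_force: [-6.1, -1.5, 0.3]
grip_width: 14.1
```

Run:
```python
from h import *
rd(3)
```

```text
MZ 0.365 +- 0.005 [0.36 0.38 0.35 0.37]
t 31.38 pos [460.2  90.9 169.8] rot [-1.569 -0.005 -2.248] F [-5.3 -0.   0.2] M [-0.305  1.059  0.367] w 14.3 j6 0.71
```

Call:
apply_moves --rows '[[[0,0.02,0],0.04,1],[[0,0.03,0],0.07,1],[[0,0.03,0],0.08,1]]'

```text
time: 31.75
tool_pos: [460.1, 90.9, 169.6]
tcp_rot: [-1.569, -0.005, -2.328]
contact_force: [-5.0, -1.4, -1.2]
grip_width: 14.3
```

Run:
```python
from h import *
rd(3)
```

```text
MZ 0.408 +- 0.012 [0.41 0.44 0.38 0.4 ]
t 31.9 pos [460.1  90.9 169.6] rot [-1.569 -0.005 -2.327] F [-4.6 -0.7 -0.9] M [-0.391  0.949  0.397] w 14.1 j6 0.79
```

Call:
apply_moves --rows '[[[0,0,0],0,4],[[0,0,0],0,4],[[0,-3,0],0,4],[[0,-5,0],0,4]]'

```text
time: 32.4
tool_pos: [461.4, 91.3, 221.1]
tcp_rot: [-1.567, -0.003, -2.328]
contact_force: [-0.8, 0.3, 0.5]
grip_width: 39.5
```

```bash
sed -i "s/461.3,91.6,-1.25/460.6,90.9,-2.3/" h.py
python3 - <<'E'
from h import *
st(); go('red',222)
E
```

```text
t 32.4 pos [461.4  91.3 221.1] rot [-1.567 -0.003 -2.328] F [-0.8  0.3  0.5] M [-0.073  0.078  0.022] w 39.5 j6 0.79
red shift cm [-4.88 -0.05 13.96] turn 0.002 (or -3.139) j6 0.79 t 32.4 psi -2.328
```

Call:
apply_moves --rows '[[[-4.9,0,14],0,4],[[-4.9,0,14],0,4],[[-4.9,0,14],0,4],[[-4.9,0,14],0,4]]'

```text
time: 32.9
tool_pos: [598.4, 29.9, 221.1]
tcp_rot: [-1.566, -0.002, -2.329]
contact_force: [-0.8, 0.3, -0.8]
grip_width: 39.9
```

Run:
```python
from h import *
st(); go('red',169)
```

```text
t 32.9 pos [598.4  29.9 221.1] rot [-1.566e+00 -2.000e-03 -2.329e+00] F [-0.8  0.3 -0.8] M [-0.052  0.136  0.025] w 39.9 j6 0.68
red shift cm [ 0.06  5.2  -0.25] turn 0.001 (or -3.141) j6 0.68 t 32.9 psi -2.329
```

Call:
apply_moves --rows '[[[0.1,2,-0.2],0,4],[[0.1,5.1,-0.2],0,3],[[0.1,5.1,-0.2],0,1],[[0.1,5.1,-0.2],0,1],[[0.1,5.1,-0.2],0,1]]'

```text
time: 33.52
tool_pos: [596.2, 31.0, 171.4]
tcp_rot: [-1.566, -0.001, -2.329]
contact_force: [-3.6, 3.4, 2.2]
grip_width: 13.8
```

Run:
```python
from h import *
st()
```

```text
t 33.52 pos [596.2  31.  171.4] rot [-1.566e+00 -1.000e-03 -2.329e+00] F [-3.6  3.4  2.2] M [ 0.446  0.73  -0.032] w 13.8 j6 0.69
```

Turn 0.42 to start, then read.

Call:
apply_moves --rows '[[[0,0.05,0],0.15,1],[[0,0.1,0],0.28,1],[[0,0.14,0],0.36,1],[[0,0.15,0],0.4,1],[[0,0.15,0],0.42,1]]'

```text
time: 34.15
tool_pos: [596.1, 31.1, 170.2]
tcp_rot: [-1.566, 0.001, -2.749]
contact_force: [-0.9, 0.9, -2.5]
grip_width: 14.1
```

Run:
```python
from h import *
rd(3)
```

```text
MZ 0.531 +- 0.010 [0.53 0.56 0.5  0.53]
t 34.3 pos [596.1  31.1 170.2] rot [-1.566e+00  1.000e-03 -2.748e+00] F [-0.8  0.4 -1.6] M [0.002 0.558 0.533] w 13.7 j6 1.1
```

Call:
apply_moves --rows '[[[0,0.02,0],0.05,1],[[0,0.02,0],0.06,1],[[0,0.02,0],0.06,1]]'

```text
time: 34.67
tool_pos: [596.1, 31.1, 170.0]
tcp_rot: [-1.566, 0.001, -2.807]
contact_force: [-1.5, -0.3, -3.5]
grip_width: 13.6
```

Run:
```python
from h import *
rd(3)
```

```text
MZ 0.563 +- 0.019 [0.53 0.53 0.59 0.61]
t 34.83 pos [596.1  31.1 170. ] rot [-1.566e+00  1.000e-03 -2.807e+00] F [-1.5  0.3 -3.3] M [-0.006  0.499  0.615] w 13.6 j6 1.16
```

Call:
apply_moves --rows '[[[0,0,0],0,4],[[0,0,0],0,4],[[0,-3,0],0,4],[[0,-5,0],0,4]]'

```text
time: 35.33
tool_pos: [596.6, 31.1, 221.6]
tcp_rot: [-1.565, 0.004, -2.808]
contact_force: [-0.2, -0.7, 0.1]
grip_width: 39.3
```

```bash
sed -i "s/226.4,-1.68/226.4,-1.67/" h.py
python3 - <<'E'
from h import *
st(); go('yellow',222)
E
```

```text
t 35.33 pos [596.6  31.1 221.6] rot [-1.565  0.004 -2.808] F [-0.2 -0.7  0.1] M [-0.043  0.168 -0.007] w 39.3 j6 1.16
yellow shift cm [  0.69  -0.16 -20.91] turn -1.138 (or 2.004) j6 1.16 t 35.33 psi -2.808
```

Call:
apply_moves --rows '[[[0.7,0,-20.9],-1.14,4],[[0.7,0,-20.9],-1.14,4],[[0.7,0,-20.9],-1.14,4],[[0.7,0,-20.9],-1.14,4],[[0.7,0,-20.9],-1.14,4]]'

```text
time: 35.95
tool_pos: [521.1, 228.3, 221.1]
tcp_rot: [-1.564, -0.002, -1.861]
contact_force: [0.1, -0.8, 0.3]
grip_width: 39.8
```

Run:
```python
from h import *
st(); go('yellow',170.5)
```

```text
t 35.95 pos [521.1 228.3 221.1] rot [-1.564 -0.002 -1.861] F [ 0.1 -0.8  0.3] M [-0.14   0.084  0.051] w 39.8 j6 0.57
yellow shift cm [0.16 5.06 0.07] turn -0.191 (or 2.951) j6 0.57 t 35.95 psi -1.861
```

Call:
apply_moves --rows '[[[0.2,1.5,0.1],-0.18,4],[[0.2,5,0.1],-0.19,3],[[0.2,5,0.1],-0.19,1],[[0.2,5,0.1],-0.19,1],[[0.2,5,0.1],-0.19,1]]'

```text
time: 36.58
tool_pos: [520.9, 226.1, 171.9]
tcp_rot: [-1.566, -0.003, -1.672]
contact_force: [-5.2, 0.7, -1.5]
grip_width: 14.0
```

Run:
```python
from h import *
st()
```

```text
t 36.58 pos [520.9 226.1 171.9] rot [-1.566 -0.003 -1.672] F [-5.2  0.7 -1.5] M [ 0.001  0.987 -0.157] w 14.0 j6 0.38
```

Call:
apply_moves --rows '[[[0,0.05,0],0.15,1],[[0,0.1,0],0.28,1],[[0,0.14,0],0.36,1],[[0,0.15,0],0.4,1],[[0,0.15,0],0.42,1]]'

```text
time: 37.2
tool_pos: [520.4, 226.3, 170.7]
tcp_rot: [-1.566, -0.001, -2.091]
contact_force: [-3.1, 1.1, -3.6]
grip_width: 13.8
```

Run:
```python
from h import *
rd(3)
```

```text
MZ 0.534 +- 0.012 [0.57 0.53 0.5  0.53]
t 37.35 pos [520.4 226.3 170.7] rot [-1.566e+00 -1.000e-03 -2.091e+00] F [-5.1  0.8 -3.6] M [0.042 0.893 0.525] w 13.6 j6 0.8
```

Call:
apply_moves --rows '[[[0,0.02,0],0.04,1],[[0,0.02,0],0.04,1],[[0,0.02,0],0.04,4],[[0,0.02,0],0.04,4],[[0,-3,0],0.04,4]]'

```text
time: 37.98
tool_pos: [519.9, 225.9, 199.7]
tcp_rot: [-1.568, -0.003, -2.131]
contact_force: [0.1, 0.0, 0.5]
grip_width: 37.8
```

Run:
```python
from h import *
st(); go('blue',222)
```

```text
t 37.98 pos [519.9 225.9 199.7] rot [-1.568 -0.003 -2.131] F [0.1 0.  0.5] M [-0.084  0.087  0.017] w 37.8 j6 0.84
blue shift cm [-2.24 -2.19 14.75] turn 0.149 (or -2.993) j6 0.84 t 37.98 psi -2.131
```

Call:
apply_moves --rows '[[[0,-2.2,0],0.1,4],[[-2.2,-2.2,14.75],0.14,4],[[-2.2,-2.2,14.75],0.14,4],[[-2.2,-2.2,14.75],0.14,4],[[-2.2,-2.2,14.75],0.14,4]]'

```text
time: 38.6
tool_pos: [658.0, 164.9, 221.7]
tcp_rot: [-1.566, -0.002, -2.274]
contact_force: [-0.3, -0.2, 0.2]
grip_width: 39.7
```

Run:
```python
from h import *
st(); go('blue',172)
```

```text
t 38.6 pos [658.  164.9 221.7] rot [-1.566e+00 -2.000e-03 -2.274e+00] F [-0.3 -0.2  0.2] M [-0.129  0.103 -0.034] w 39.7 j6 0.84
blue shift cm [-0.05  4.97 -0.24] turn 0.006 (or -3.135) j6 0.84 t 38.6 psi -2.274
```

Call:
apply_moves --rows '[[[0,2,-0.2],0,4],[[0,4.9,-0.2],0,3],[[0,4.9,-0.2],0,1],[[0,4.9,-0.2],0,1],[[0,4.9,-0.2],0,1]]'

```text
time: 39.22
tool_pos: [656.5, 166.6, 174.1]
tcp_rot: [-1.566, -0.001, -2.272]
contact_force: [-2.9, 1.7, 0.6]
grip_width: 14.1
```

Run:
```python
from h import *
st()
```

```text
t 39.23 pos [656.5 166.6 174.1] rot [-1.566e+00 -1.000e-03 -2.272e+00] F [-2.9  1.7  0.6] M [0.058 0.514 0.395] w 14.1 j6 0.84
```

Call:
apply_moves --rows '[[[0,0.05,0],0.15,1],[[0,0.1,0],0.28,1],[[0,0.14,0],0.36,1],[[0,0.15,0],0.4,1],[[0,0.15,0],0.42,1]]'

```text
time: 39.85
tool_pos: [656.3, 166.8, 172.9]
tcp_rot: [-1.566, 0.001, -2.692]
contact_force: [-0.9, 0.1, -2.7]
grip_width: 15.1
```

Run:
```python
from h import *
rd(3)
```

```text
MZ 0.525 +- 0.022 [0.57 0.56 0.47 0.5 ]
t 40.0 pos [656.4 166.7 172.8] rot [-1.566e+00  1.000e-03 -2.692e+00] F [-2.6  0.6 -2.5] M [-0.09   0.441  0.497] w 14.5 j6 1.26
```

Call:
apply_moves --rows '[[[0,0.02,0],0.04,1],[[0,0.03,0],0.06,1],[[0,0.03,0],0.06,1]]'

```text
time: 40.38
tool_pos: [656.4, 166.8, 172.7]
tcp_rot: [-1.566, 0.002, -2.751]
contact_force: [-2.3, 0.1, -3.0]
grip_width: 14.5
```

Run:
```python
from h import *
rd(3)
```

```text
MZ 0.526 +- 0.012 [0.55 0.55 0.52 0.49]
t 40.52 pos [656.3 166.8 172.7] rot [-1.566e+00  2.000e-03 -2.751e+00] F [-1.8  1.1 -2.5] M [-0.093  0.449  0.491] w 14.3 j6 1.32
```

Call:
apply_moves --rows '[[[0,0,0],0,4],[[0,0,0],0,4],[[0,-3,0],0,4],[[0,-5,0],0,4]]'

```text
time: 41.02
tool_pos: [656.8, 166.9, 224.4]
tcp_rot: [-1.566, 0.004, -2.752]
contact_force: [0.6, -0.7, 0.3]
grip_width: 40.0
```

Run:
```python
from h import *
st(); go('green',222)
```

```text
t 41.02 pos [656.8 166.9 224.4] rot [-1.566  0.004 -2.752] F [ 0.6 -0.7  0.3] M [-0.078  0.125  0.012] w 40.0 j6 1.32
green shift cm [21.04  0.15 -0.43] turn -0.452 (or 2.690) j6 1.32 t 41.02 psi -2.752
```

Call:
apply_moves --rows '[[[21,0.1,-0.4],-0.45,4],[[21,0.1,-0.4],-0.45,4],[[21,0.1,-0.4],-0.45,4],[[21,0.1,-0.4],-0.45,4],[[21,0.1,-0.4],-0.45,4]]'

```text
time: 41.65
tool_pos: [460.7, 90.3, 223.6]
tcp_rot: [-1.563, 0.003, -2.303]
contact_force: [1.0, 0.4, -0.6]
grip_width: 40.1
```

Run:
```python
from h import *
st(); go('green',170.5)
```

```text
t 41.65 pos [460.7  90.3 223.6] rot [-1.563  0.003 -2.303] F [ 1.   0.4 -0.6] M [-0.111  0.155 -0.025] w 40.1 j6 0.77
green shift cm [-0.02  5.31 -0.09] turn -0.003 (or 3.139) j6 0.77 t 41.65 psi -2.303
```

Call:
apply_moves --rows '[[[0,2.2,0],0,4],[[0,5.2,0],0,3],[[0,5.2,0],0,1],[[0,5.2,0],0,1],[[0,5.2,0],0,1]]'

```text
time: 42.28
tool_pos: [460.7, 91.4, 172.0]
tcp_rot: [-1.565, 0.003, -2.302]
contact_force: [-3.2, 5.9, -4.3]
grip_width: 13.8
```

Run:
```python
from h import *
st()
```

```text
t 42.27 pos [460.7  91.4 172. ] rot [-1.565  0.003 -2.302] F [-3.2  5.9 -4.3] M [0.874 0.57  0.323] w 13.8 j6 0.77
```

Call:
apply_moves --rows '[[[0,0.05,0],0.15,1],[[0,0.1,0],0.28,1],[[0,0.14,0],0.36,1],[[0,0.15,0],0.4,1],[[0,0.15,0],0.42,1]]'

```text
time: 42.9
tool_pos: [460.7, 91.6, 170.7]
tcp_rot: [-1.567, 0.005, -2.722]
contact_force: [-1.6, -0.2, -6.5]
grip_width: 14.6
```

Run:
```python
from h import *
rd(3)
```

```text
MZ 0.503 +- 0.006 [0.52 0.51 0.5  0.49]
t 43.05 pos [460.7  91.5 170.7] rot [-1.567  0.005 -2.721] F [-3.1  0.1 -5. ] M [-0.122  0.524  0.487] w 14.0 j6 1.18
```

Call:
apply_moves --rows '[[[0,0.04,0],0.08,1],[[0,0.05,0],0.12,1],[[0,0.05,0],0.13,1],[[0,0.05,0],0.13,1]]'

```text
time: 43.55
tool_pos: [460.6, 91.5, 170.2]
tcp_rot: [-1.568, 0.005, -2.85]
contact_force: [-1.9, -0.2, -5.0]
grip_width: 14.1
```

Run:
```python
from h import *
rd(3)
```

```text
MZ 0.579 +- 0.008 [0.57 0.6  0.56 0.59]
t 43.7 pos [460.7  91.5 170.3] rot [-1.568  0.006 -2.851] F [-2.6 -0.5 -4.4] M [-0.176  0.563  0.589] w 13.9 j6 1.31
```

Call:
apply_moves --rows '[[[0,0,0],-0.02,1],[[0,0,0],-0.04,1],[[0,0,0],-0.06,1],[[0,0,0],-0.08,1],[[0,0,0],-0.09,1]]'

```text
time: 44.32
tool_pos: [460.7, 91.5, 170.3]
tcp_rot: [-1.568, 0.005, -2.76]
contact_force: [-2.5, 0.4, -4.3]
grip_width: 13.8
```

Run:
```python
from h import *
rd(3)
```

```text
MZ -0.070 +- 0.011 [-0.1  -0.06 -0.08 -0.04]
t 44.48 pos [460.7  91.5 170.3] rot [-1.568  0.005 -2.761] F [-3.1  1.3 -3.8] M [-0.075  0.55  -0.039] w 13.9 j6 1.22
```

Call:
apply_moves --rows '[[[0,0,0],0,4],[[0,0,0],0,4],[[0,-3,0],0,4],[[0,-5,0],0,4]]'

```text
time: 44.98
tool_pos: [461.2, 91.6, 221.8]
tcp_rot: [-1.567, 0.008, -2.761]
contact_force: [-0.0, 0.1, 0.6]
grip_width: 39.6
```

```bash
sed -i "s/-2.33\]/-2.77]/" h.py
python3 - <<'E'
from h import *
st(); go('red',222)
E
```

```text
t 44.98 pos [461.2  91.6 221.8] rot [-1.567  0.008 -2.761] F [-0.   0.1  0.6] M [-0.114  0.161 -0.032] w 39.6 j6 1.22
red shift cm [-10.3    0.11  10.66] turn 0.009 (or -3.133) j6 1.22 t 44.98 psi -2.761
```

Call:
apply_moves --rows '[[[-10.3,0,10.65],0,4],[[-10.3,0,10.65],0,4],[[-10.3,0,10.65],0,4],[[-10.3,0,10.65],0,4]]'

```text
time: 45.48
tool_pos: [597.6, 30.0, 222.7]
tcp_rot: [-1.566, 0.008, -2.762]
contact_force: [-0.0, 0.5, 0.5]
grip_width: 39.9
```

Run:
```python
from h import *
st(); go('red',169)
```

```text
t 45.48 pos [597.6  30.  222.7] rot [-1.566  0.008 -2.762] F [-0.   0.5  0.5] M [-0.134  0.13   0.02 ] w 39.9 j6 1.11
red shift cm [ 0.13  5.36 -0.15] turn 0.008 (or -3.134) j6 1.11 t 45.48 psi -2.762
```

Call:
apply_moves --rows '[[[0.1,2.2,-0.1],0,4],[[0.1,5.2,-0.1],0,3],[[0.1,5.2,-0.1],0,1],[[0.1,5.2,-0.1],0,1],[[0.1,5.2,-0.1],0,1]]'

```text
time: 46.1
tool_pos: [596.8, 31.3, 172.0]
tcp_rot: [-1.567, 0.01, -2.762]
contact_force: [-2.1, 3.2, 1.7]
grip_width: 13.6
```

Run:
```python
from h import *
st()
```

```text
t 46.1 pos [596.8  31.3 172. ] rot [-1.567  0.01  -2.762] F [-2.1  3.2  1.7] M [ 0.443  0.583 -0.081] w 13.6 j6 1.12
```

Call:
apply_moves --rows '[[[0,0,0],0.02,1],[[0,0,0],0.04,1],[[0,0,0],0.05,1],[[0,0,0],0.06,1],[[0,0,0],0.07,1]]'

```text
time: 46.72
tool_pos: [596.8, 31.3, 172.0]
tcp_rot: [-1.567, 0.01, -2.833]
contact_force: [0.0, 2.1, -2.8]
grip_width: 14.1
```

Run:
```python
from h import *
rd(3)
```

```text
MZ 0.587 +- 0.019 [0.58 0.53 0.61 0.63]
t 46.88 pos [596.8  31.3 172. ] rot [-1.568  0.01  -2.832] F [-2.   2.1 -2.7] M [0.191 0.332 0.63 ] w 13.6 j6 1.19
```

Call:
apply_moves --rows '[[[0,0,0],-0.03,1],[[0,0,0],-0.06,1],[[0,-0.02,0],-0.08,1],[[0,-0.02,0],-0.1,1],[[0,-0.02,0],-0.12,1]]'

```text
time: 47.5
tool_pos: [596.8, 31.4, 172.3]
tcp_rot: [-1.566, 0.01, -2.711]
contact_force: [-1.0, 2.2, -2.3]
grip_width: 13.7
```

Run:
```python
from h import *
rd(3)
```

```text
MZ -0.168 +- 0.023 [-0.23 -0.2  -0.13 -0.11]
t 47.65 pos [596.8  31.4 172.3] rot [-1.566  0.01  -2.712] F [-1.1  3.6 -1.6] M [ 0.396  0.263 -0.113] w 14.1 j6 1.06
```

Call:
apply_moves --rows '[[[0,0,0],0.03,1],[[0,0,0],0.06,1],[[0,0,0],0.08,1],[[0,0,0],0.1,1],[[0,0,0],0.11,1]]'

```text
time: 48.28
tool_pos: [596.8, 31.3, 172.1]
tcp_rot: [-1.567, 0.01, -2.823]
contact_force: [-0.6, 1.2, -6.2]
grip_width: 13.8
```

Run:
```python
from h import *
rd(5)
```

```text
MZ 0.582 +- 0.017 [0.62 0.64 0.59 0.57 0.52 0.55]
t 48.52 pos [596.7  31.3 172.1] rot [-1.567  0.01  -2.822] F [ 0.8  1.3 -6.3] M [0.14  0.14  0.554] w 13.6 j6 1.17
```

Call:
apply_moves --rows '[[[0,0,0],-0.05,1],[[0,-0.02,0],-0.1,1],[[0,-0.02,0],-0.14,1],[[0,-0.02,0],-0.14,1],[[0,-0.02,0],-0.14,1]]'

```text
time: 49.15
tool_pos: [596.8, 31.4, 172.4]
tcp_rot: [-1.566, 0.009, -2.683]
contact_force: [-0.6, 1.8, -3.3]
grip_width: 13.4
```

Run:
```python
from h import *
rd(4)
```

```text
MZ -0.130 +- 0.009 [-0.13 -0.15 -0.11 -0.15 -0.11]
t 49.35 pos [596.8  31.4 172.4] rot [-1.566  0.009 -2.682] F [-1.   2.8 -3.9] M [ 0.364  0.259 -0.107] w 13.4 j6 1.04
```

Call:
apply_moves --rows '[[[0,0,0],0,4],[[0,0,0],0,4],[[0,-3,0],0,4],[[0,-5,0],0,4]]'

```text
time: 49.85
tool_pos: [596.8, 31.0, 224.0]
tcp_rot: [-1.565, 0.011, -2.683]
contact_force: [0.5, -1.1, -0.0]
grip_width: 39.6
```

```bash
sed -i "s/166.6,-2.28\]/166.7,-2.7]/" h.py
python3 - <<'E'
from h import *
st(); go('blue',222)
im=vision.capture('scene')[110:195,302:425,::-1]
cv2.imwrite('pics/scene8.png',cv2.resize(im,None,fx=6,fy=6,interpolation=cv2.INTER_CUBIC))
E
```

```text
t 49.85 pos [596.8  31.  224. ] rot [-1.565  0.011 -2.683] F [ 0.5 -1.1 -0. ] M [-0.104  0.152 -0.037] w 39.6 j6 1.04
blue shift cm [-11.37   0.27  -9.51] turn 0.017 (or -3.124) j6 1.04 t 49.85 psi -2.683
```

View pics/scene8.png

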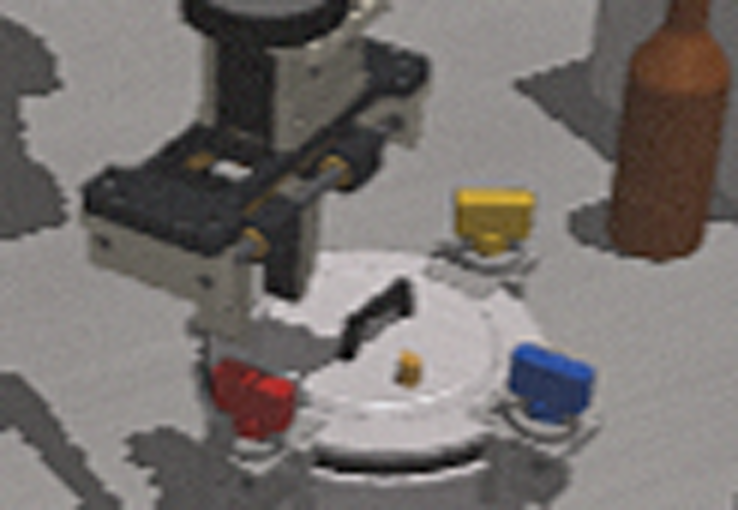

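Red (255,400), blue (550,385), yellow (495,220) have all turned as expected; the gripper is clear of red. I'll re-check blue.

Call:
apply_moves --rows '[[[-11.4,0,-9.5],0,4],[[-11.4,0,-9.5],0,4],[[-11.4,0,-9.5],0,4],[[-11.4,0,-9.5],0,4]]'

```text
time: 50.4
tool_pos: [658.2, 168.2, 226.8]
tcp_rot: [-1.562, 0.015, -2.68]
contact_force: [0.3, -0.5, 0.2]
grip_width: 39.7
```

Run:
```python
from h import *
st(); go('blue',171.5)
```

```text
t 50.4 pos [658.2 168.2 226.8] rot [-1.562  0.015 -2.68 ] F [ 0.3 -0.5  0.2] M [-0.125  0.144  0.047] w 39.7 j6 1.25
blue shift cm [0.28 5.52 0.03] turn 0.02 (or -3.122) j6 1.25 t 50.4 psi -2.68
```

Call:
apply_moves --rows '[[[0.2,2.2,0],0,4],[[0.2,5.3,0],0,3],[[0.2,5.3,0],0,1],[[0.2,5.3,0],0,1],[[0.2,5.3,0],0,1]]'

```text
time: 51.02
tool_pos: [657.2, 167.2, 174.8]
tcp_rot: [-1.562, 0.015, -2.68]
contact_force: [-2.2, 0.4, -1.4]
grip_width: 14.0
```

Run:
```python
from h import *
st()
```

```text
t 51.02 pos [657.2 167.2 174.8] rot [-1.562  0.015 -2.68 ] F [-2.2  0.4 -1.4] M [-0.064  0.514  0.292] w 14.0 j6 1.25
```

Call:
apply_moves --rows '[[[0,0,0],0.02,1],[[0,0,0],0.04,1],[[0,0,0],0.05,1],[[0,0,0],0.06,1],[[0,0,0],0.07,1]]'

```text
time: 51.65
tool_pos: [657.2, 167.2, 174.8]
tcp_rot: [-1.563, 0.015, -2.75]
contact_force: [-0.5, 0.4, -5.1]
grip_width: 14.1
```

Run:
```python
from h import *
rd(4)
```

```text
MZ 0.563 +- 0.007 [0.59 0.54 0.55 0.56 0.57]
t 51.85 pos [657.1 167.2 174.8] rot [-1.563  0.015 -2.75 ] F [-0.7  0.8 -4.7] M [-0.066  0.414  0.572] w 14.3 j6 1.32
```

Call:
apply_moves --rows '[[[0,0,0],0,4],[[0,0,0],0,4],[[0,-3,0],0,4],[[0,-7,0],0,5],[[0,-9,0],0,5]]'

```text
time: 52.48
tool_pos: [656.6, 167.2, 268.4]
tcp_rot: [-1.562, 0.021, -2.75]
contact_force: [0.4, -0.0, -0.6]
grip_width: 49.4
```

Run:
```python
from h import *
st()
im=vision.capture('scene')[:,:,::-1]
cv2.imwrite('pics/scene9.png',im)
```

```text
t 52.48 pos [656.6 167.2 268.4] rot [-1.562  0.021 -2.75 ] F [ 0.4 -0.  -0.6] M [-0.08   0.195 -0.007] w 49.4 j6 1.32
```

View pics/scene9.png

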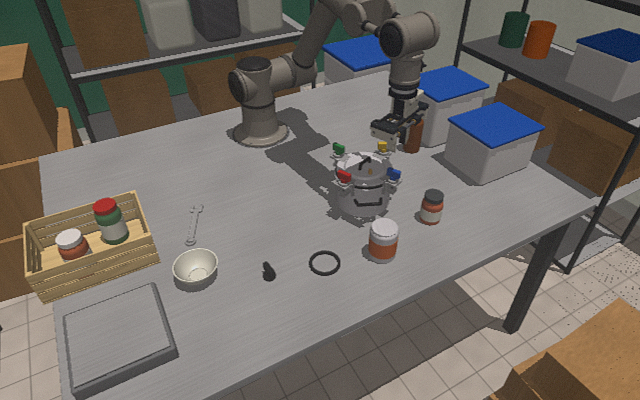

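Call:
apply_moves --rows '[[[0,0,0],0,5],[[0,0,0],0,5]]'

```text
time: 52.78
tool_pos: [657.1, 167.2, 270.1]
tcp_rot: [-1.561, 0.024, -2.75]
contact_force: [-0.4, 0.2, -1.0]
grip_width: 50.0
```

```bash
python3 -c "
from plant import order
print(order.close_job())"
```

```text
the job is handed in; nothing more can be done
None
```

I tightened all four knobs in two crisscross rounds (red, yellow, blue, green). Then I let go of the pot and handed the job in at about 52.8 s. No verdict was reported.

**How I measured tightness:** a paused reading still held about 0.29 N m of static thread friction, so I subtracted that baseline. I measured it on blue and green while they were still free.

| Knob | Round one (N m) | Round two (N m) | Later check |
|---|---|---|---|
| Red | 0.13 | 0.27 | 0.29; eased back slightly |
| Yellow | 0.10 | 0.25 | not re-checked |
| Blue | 0.10 | 0.24 | 0.27 at the end |
| Green | 0.12 | 0.29 | eased back slightly to about 0.25 |

By the stated 0.0055 N m per N, I estimate each knob ends at about 40 to 50 N. The last picture shows the gripper clear above the pot and the other things in their places.

**What went off plan or disagreed:**
- **Red grasp:** the first grasp was too low and caught the hub under the bar, so I regripped higher. Blue needed the same.
- **Yellow order:** I first brought yellow to about 0.05 N m, then backed it off and went back to confirm red was bearing. It was, so I tightened yellow again before moving on to blue.
- **Reverse readings:** turning red and green backwards gave torques that did not match a simple symmetric friction model. I put this down to foot friction and not fully unwinding, so the absolute forces are uncertain by roughly ±8 N.
- **Lid level:** I judged this only from the four similar torques and did not measure it.

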